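Clamp the billet in the corner jig with the lever bolt

TASK

Lay the wooden billet flat in the bed of the clamping jig, between the two end stops and tight against the back fence, and let go of it. Then, with its lever standing open, screw the slanted lever bolt in clockwise until it stops snug with its pad on the billet, and fold the lever fully down. Leave the other things on the bench alone.

Things in the scene. Friction and masses are not known exactly. Their poses are not given: they have to be found in the camera images.
- billet_centre (a point): Centre of the loose plain wooden billet: 46 mm wide (x), 228 mm long (y), 33 mm high (z up, centre 16.5 mm above its underside). It lies on the bench to the right of the jig. Either end may go either way.
- clamp_jig: Aluminium base plate 150 x 280 x 14 mm fixed to the bench; origin on the bench, z up, y along the plate, which spans x -103 (the bolt's side) to +47. Its top is the bed. On the bed a steel back fence, 12 mm high with its lip leaning back, has its face at x = +23.5; two end stops, 8 mm high, have faces at y = -122 and +122. A dark bracket at y = -100 beside the bed carries the slanted lever bolt.
- clamp_bolt (a joint): Turn of the lever bolt, rad: 0 fully backed off, 3.60 screwed in to its stop (snug); grows as it is turned clockwise as seen from outside looking along the bolt at the bench. It feeds in 4.5 mm per rad (28 mm a turn), turns stiffly (about 0.12 N m) and stays where it is left.
- clamp_lever (a joint): Angle of the bolt's flip lever, rad: 0 standing open, straight out in line with the bolt; 1.571 folded fully down, square to the bolt. It is stiff (about 0.18 N m) and stays where it is left.
- lever_pivot (a point): Centre of the lever's hinge pin, on the bolt's axis; it moves in with the bolt. Its z axis points outward along the bolt, which leans 35 degrees from vertical towards the jig's -x: (-0.574, 0, 0.819) in the jig's frame. Its x lies along the hinge pin; the lever folds towards its -y. When the bolt is snug these x and y lie so that the lever folds towards the jig's -y.
- lever_grip (a point): Middle of the lever's grip, 60 mm from the pivot. The dark steel lever ends 88 mm from the pivot; the grip, from 24 to 88 mm, is 22 mm wide along its x (the hinge pin) and 11 mm thick along its y (the way it folds); z points along the lever to its free end.
- clamp_pad: Steel pad, 11 mm across, on the inner end of the bolt; its origin is the centre of its face and z points outward along the bolt. It is sprung (about 2.5 N per mm) and presses the billet's upper front edge, slantwise down and towards the fence, once the bolt is snug.
- sanding_block: Bystander: cork-brown sanding block 42 x 85 x 28 mm beyond the jig's left side, origin under its centre.
- frog_blank_1: Bystander: small black block 20 x 46 x 12 mm, origin under its centre.
- thumb_plane: Bystander: small brass thumb plane 22 x 66 x 26 mm, origin under its centre.
- red_scissors: Bystander: scissors with red grips, 76 x 126 x 8 mm, origin under their centre.
- tin_1: Bystander: round tin with green lid, 67 mm across, 22 mm high, origin under its centre.
- shellac_jar: Bystander: amber jar 60 mm across, 84 mm high, origin under its centre.
- bed_home (a point): Where the centre of a billet lying home in the bed belongs (jig frame: x 0, y 0, z 30.5 mm; axes as the jig's), its length along y, touching the fence, with 7 mm play along y either way. The open lever's end stands up to 190 mm above the bench, but the bolt does not overhang the bed: a billet lowered straight down clears it.

How it is judged (in metres and radians):
On the way, in this order (a step that is already met when the one before it is completed fails the run):
1. the billet lies in the bed against the fence, released, with the bolt not yet screwed in (x of billet_centre in the frame of clamp_jig between -0.008 and 0.008 m and y of billet_centre in the frame of clamp_jig between -0.012 and 0.012 m and z of billet_centre in the frame of clamp_jig below 0.0335 m and angle between the y axis of billet_centre and the y axis of clamp_jig, either way round below 0.08 rad and contact force between the fingers and anything else below 0.3 N and value of joint clamp_bolt below 2.5 rad), for 0.2 s.
2. the bolt is screwed in snug with its lever still open (value of joint clamp_bolt above 3.42 rad and value of joint clamp_lever below 0.7 rad), for 0.1 s.
At the end, for the whole second after the job is handed in: The billet lies flat in the bed between the end stops (height within 3 mm, within 5 mm of the fence, in line to 0.05 rad); the bolt is within 0.18 rad of its stop, its pad pressing the billet by over 3 N; the lever is folded down to within 0.17 rad (x of billet_centre in the frame of clamp_jig between -0.005 and 0.005 m and y of billet_centre in the frame of clamp_jig between -0.012 and 0.012 m and z of billet_centre in the frame of clamp_jig between 0.0275 and 0.0335 m and angle between the y axis of billet_centre and the y axis of clamp_jig, either way round below 0.05 rad and contact force between clamp_pad and anything else above 3 N and value of joint clamp_bolt above 3.42 rad and value of joint clamp_lever above 1.4 rad); the robot touches nothing.
It fails at once if a bystander is moved by more than 30 mm (distance of any of sanding_block, frog_blank_1, thumb_plane, red_scissors, tin_1, shellac_jar from where it was at the start of the episode above 0.03 m).
It also fails if it takes over 69 s, if anything falls off the work surface, if the arm or the gripper's body presses on something with over 40 N, if the wrist force passes 120 N, or if a joint passes its speed limit or range.

ROBOT

A 6-joint arm with a two-finger parallel gripper is mounted at the origin on a cart in front of the work surface, level with it; the furniture and walls round the work are solid. World frame = base frame: x ahead of the robot, y to its left, z up, the work surface at z = 0. Lengths are in mm, angles in rad, forces in N, time in s.
With the tool pointing down it reaches from about 300 to 775 mm from the base axis. Payload 14.6 kg.
Tool frame: the origin (TCP) lies at the very end of the fingers, on their centre line; the grasp point (between the pads) lies 19 mm behind it; z points along the fingers, y is the line along which they close (so a half turn about z gives the same grasp; the last joint's range is limited). The gripper opens to 94 mm and grips with 3 to 60 N. Pads are 16 mm wide; open, the fingers measure 119 mm over their backs; the gripper's body (75 mm by 177 mm) begins 78 mm behind the grasp point.
Start: joints at [-1.246, 0.3, 1.521, -0, 1.321, -0.067], TCP at [210.011, -508.315, 183.246] pointing down, gripper open.
Joint ranges: [-3.03, 3.03], [-0.79, 2.21], [0.23, 2.52], [-1.04, 4.18], [0, 3.07], [-2.55, 2.55]. Speed limits (rad/s): [2.22, 2.22, 2.57, 3.14, 3.14, 3.14].

INTERFACE

Orientations are given as [roll, pitch, yaw] about the fixed x, y, z axes, in that order (R = Rz(yaw) Ry(pitch) Rx(roll)).
In Python, from cell import manip, camera, get_calibration gives the robot as it stands.
- The arm moves only by the tool arm_command, never from a script. Its argument "targets" is a list of rows, each an object of numbers: "hand": the opening, from -1 (shut) to 1 (fully open), so that 0 is half open; "x", "y", "z": the shift along the tool's x, y, z in m; "yaw": the turn about the tool's z in rad. In form: [{"hand": .., "x": .., "y": .., "z": .., "yaw": ..}, ...]. A call has 1 to 10 rows; each row shifts and turns the commanded pose from where the row before left it, along the tool's axes as they then stand; what a row does not reach is not made up. A row lasts 1/10 s, in which the tool goes at most 50 mm and 8.59 degrees, less where a joint would pass 70% of its speed; a pose out of reach is approached as far as the arm can. A call is refused whole if a number of a shift passes 0.05 or a number of a turn 0.15, either way. A call with a gripper value outside its range is refused whole. The fingers move at their own pace and stop on an object; "newtons" is the grip in N (left out, the last holds). Time passes only in rows, so rows that do not move let the fingers close. It gives the time, the measured TCP pose, the force, the opening and the grip force at its end, in the units of the state.
- manip.read_state(): the state, without advancing time (a new reading comes with each control period).
- camera(name): name is "side" or "top"; returns the picture (384x512x3 uint8, red, green, blue); there is no depth.
- get_calibration(name): a dict with "K" (3x3 intrinsics, pixels), "dist_coeffs" ([k1, k2, p1, p2, k3] as OpenCV has them; the pictures are not rectified), "cam_to_world" (4x4, takes a point from camera to world coordinates). Camera axes: x right, y up, looking along -z (the intrinsics and any distortion apply to the point x, -y, -z); pixel columns grow to the right and rows downward; lengths in mm; the calibration is good to about 2 mm. A picture is of the moment at which its call begins. get_calibration takes no time and is no camera call.
- manip.sign_off(): hands the job in; it is judged then, once.
The state is a dict: "clock": time; "joints": joint angles; "qd": joint speeds; "effort": joint torques, N m; "eef_pos": TCP position; "eef_rot": TCP orientation; "wrist_force": force on the tool from outside, world axes, zero at the start; "moment": the same for the moment, N m; "finger_gap": finger opening in mm; "finger_force": force on a finger pad.
Only numpy, scipy, OpenCV 4.12 (cv2) and the standard library are available. Lean on these libraries where they do the work, as an engineer would, in place of code of your own. Each camera call takes 0.05 s, during which the arm holds its last target. There are 200 camera calls.

## Working session

There is one attempt and no reset: what is moved stays moved. The work goes in short steps, Python scripts to look and compute and a tool call to move; the robot and the scene stay as the last step left them, time stands still between calls to the robot, and variables do not carry over. Pictures are saved under pics/ and viewed, at most 10 in all, crops included, and the job is handed in when it is done.

Besides the shell and the picture viewer there is one more tool, called after "Emit:" as a command line: name --argument value ..., lists and objects as JSON in quotes. arm_command: Moves the arm, as the interface text tells. Its arguments: {"type":"object","properties":{"targets":{"type":"array"},"newtons":{"type":"number"}},"required":["targets"]}

```bash
ls; mkdir -p pics
python3 - <<'E'
from cell import manip, camera, get_calibration
import cv2, numpy as np
for n in("side","top"):
    im=camera(n); cv2.imwrite(f"pics/{n}0.png",im[:,:,::-1]); 
    big=cv2.resize(im[:,:,::-1],(800,600),interpolation=cv2.INTER_CUBIC); cv2.imwrite(f"pics/{n}0b.png",big)
    c=get_calibration(n); print(np.round(c["K"],1).tolist(),c["dist_coeffs"],np.round(c["cam_to_world"],3).tolist())
print(manip.read_state())
E
```

```text
pics
[[424.7, 0.0, 249.0], [0.0, 424.7, 188.4], [0.0, 0.0, 1.0]] [-0.15723468  0.          0.          0.          0.        ] [[-0.964, 0.143, -0.223, 307.672], [-0.265, -0.551, 0.791, 1063.909], [-0.01, 0.822, 0.569, 847.531], [0.0, 0.0, 0.0, 1.0]]
[[412.6, 0.0, 250.3], [0.0, 412.6, 196.2], [0.0, 0.0, 1.0]] [-0.0081398  0.         0.         0.         0.       ] [[0.012, 0.99, -0.138, 418.241], [-1.0, 0.009, -0.025, 35.796], [-0.023, 0.138, 0.99, 1272.04], [0.0, 0.0, 0.0, 1.0]]
{'clock': 0.1, 'joints': array([-1.24558693e+00,  3.00367682e-01,  1.52152824e+00, -1.16042358e-05,
        1.32069452e+00, -6.66195800e-02]), 'qd': array([ 0.00025661, -0.00047177, -0.00104924, -0.00046173, -0.00120816,
       -0.00094411]), 'effort': array([ 1.82773609e-03, -5.32642651e+01, -3.53283727e+01,  7.09915627e-02,
        2.34476512e-02, -4.50756488e-05]), 'eef_pos': array([ 209.93467153, -508.07615335,  182.76542027]), 'eef_rot': array([-3.14059633e+00, -5.52076390e-05,  3.91831825e-01]), 'wrist_force': array([-0.77246569, -1.15591066, -0.04147093]), 'moment': array([ 0.00297132,  0.01850479, -0.06253757]), 'finger_force': 0.0, 'finger_gap': 94.32183692608466}
```

View pics/top0b.png

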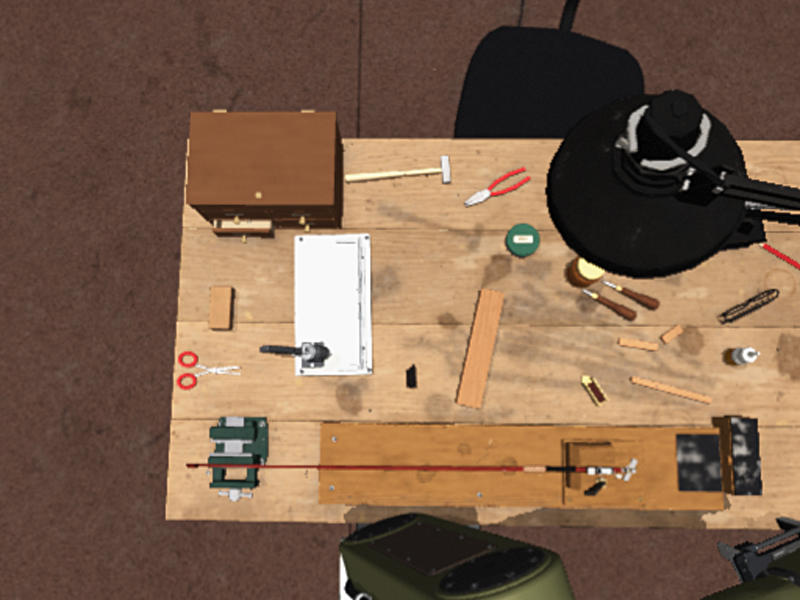

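View pics/side0b.png

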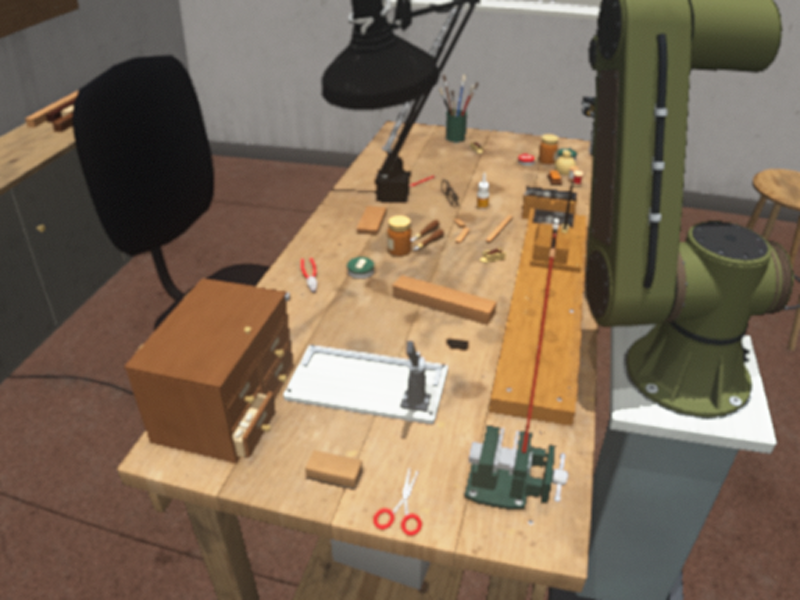

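The top view shows the white jig plate at about (333,305), with the bolt and lever at (300,352) leaning left. The billet is at (480,348), the black block at (411,376), and the robot isn't over the work. The side view shows the lever at (412,350–405) and the billet at (443,298). So jig +y is roughly world +x, and jig +x is roughly world −y.

```bash
cat > h.py <<'E'
from cell import manip, camera, get_calibration
import cv2, numpy as np
def ray(n,px):
    c=get_calibration(n); T=np.array(c["cam_to_world"])
    p=cv2.undistortPoints(np.array(px,float).reshape(-1,1,2),np.array(c["K"]),np.array(c["dist_coeffs"])).reshape(-1,2)
    d=np.c_[p[:,0],-p[:,1],-np.ones(len(p))]@T[:3,:3].T
    return T[:3,3],d
def onz(n,px,z):
    o,d=ray(n,px); return o+d*((z-o[2])/d[:,2])[:,None]
def proj(n,P):
    c=get_calibration(n); T=np.linalg.inv(np.array(c["cam_to_world"]))
    q=np.atleast_2d(P)@T[:3,:3].T+T[:3,3]; q=q*[1,-1,-1]
    return cv2.projectPoints(q,np.zeros(3),np.zeros(3),np.array(c["K"]),np.array(c["dist_coeffs"]))[0].reshape(-1,2)
def tri(pt,ps):
    o1,d1=ray("top",[pt]);o2,d2=ray("side",[ps]);d1=d1[0]/np.linalg.norm(d1);d2=d2[0]/np.linalg.norm(d2)
    s=np.linalg.lstsq(np.c_[d1,-d2],o2-o1,rcond=None)[0]
    a,b=o1+s[0]*d1,o2+s[1]*d2; return (a+b)/2,np.linalg.norm(a-b)
E
python3 - <<'E'
from h import *
im=cv2.imread("pics/top0.png"); hsv=cv2.cvtColor(im,cv2.COLOR_BGR2HSV)
print(hsv[[222,222,215,230],[307,300,330,290]].tolist(), hsv[195,200])
# jig: white
m=((hsv[...,1]<40)&(hsv[...,2]>150)).astype(np.uint8); m[:,:180]=0;m[:,250:]=0;m[:140]=0;m[250:]=0
pts=cv2.findNonZero(m); r=cv2.minAreaRect(pts); c=cv2.boxPoints(r); P=onz("top",c,14); print("jig px",c.round(1).tolist(),"\n",P.round(1),np.linalg.norm(np.diff(P[[0,1,2,3,0]],axis=0),axis=1),P.mean(0))
# billet
b=im[180:265,285:330].astype(float); h=hsv[180:265,285:330]
bg=cv2.cvtColor(im,cv2.COLOR_BGR2LAB)[180:265,285:330]
print(bg[40,[2,10,18,22,26,35,42]].tolist())
cv2.imwrite("pics/t1.png",np.hstack([cv2.resize(im[180:265,280:330],(350,595),interpolation=cv2.INTER_CUBIC),cv2.resize(im[140:250,155:245],(450,595)[:2],interpolation=cv2.INTER_CUBIC)]))
s=cv2.imread("pics/side0.png"); cv2.imwrite("pics/s1.png",cv2.resize(s[160:290,180:330],(690,598),interpolation=cv2.INTER_CUBIC))
E
```

```text
[[14, 136, 227], [13, 138, 214], [15, 102, 185], [15, 95, 207]] [  0   0 249]
jig px [[187.0, 149.0], [237.0, 149.0], [237.0, 239.0], [187.0, 239.0]] 
 [[741.8 268.3  14. ]
 [742.8 111.   14. ]
 [462.2 106.2  14. ]
 [460.4 258.8  14. ]] [157.30388591 280.62866945 152.54797436 281.56763342] [601.82393994 186.05623486  14.        ]
[[167, 136, 154], [173, 137, 152], [184, 146, 166], [184, 145, 167], [181, 146, 166], [170, 136, 151], [153, 137, 151]]
```

View pics/t1.png

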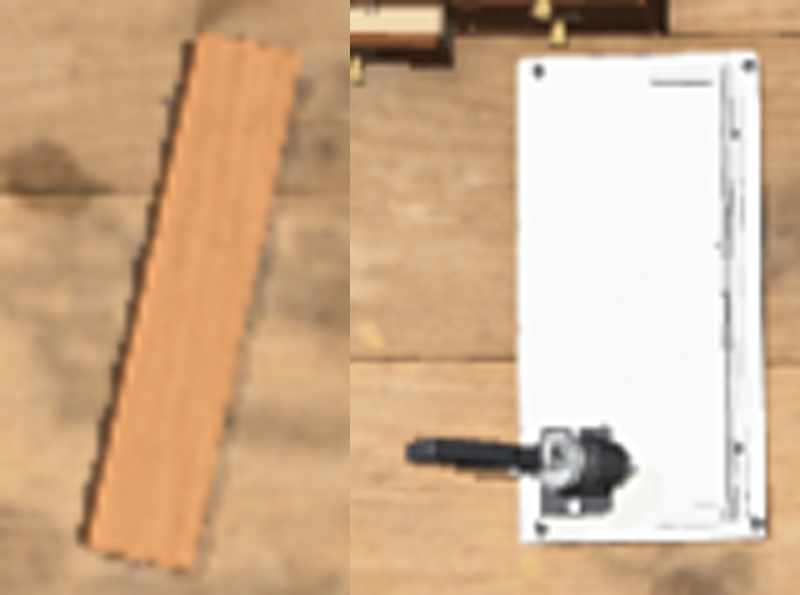

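View pics/s1.png

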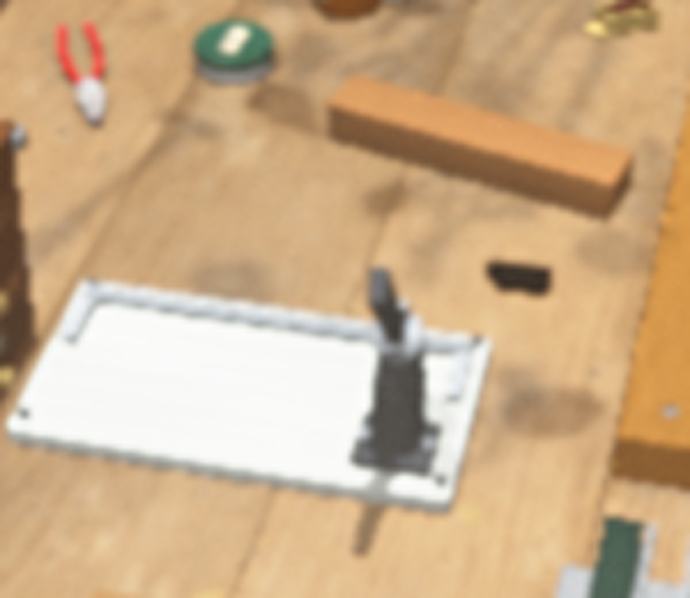

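The crops show the jig's plate corners, the fence on its right (world −y) and the lever leaning towards world +y with its fold direction not yet visible. The billet is clear of everything, tilted about 10°. Next I'll fit the edges.

```bash
cat >> h.py <<'E'
def quad(n,m,z):
    "min-area quad refined by line fits to contour sides, cast on plane z"
    m=cv2.morphologyEx(m,cv2.MORPH_OPEN,np.ones((3,3)))
    c=max(cv2.findContours(m,cv2.RETR_EXTERNAL,cv2.CHAIN_APPROX_NONE)[0],key=cv2.contourArea)
    hull=cv2.convexHull(c); box=cv2.boxPoints(cv2.minAreaRect(c)); pts=c.reshape(-1,2).astype(float)
    L=[]
    for i in range(4):
        a,b=box[i],box[(i+1)%4]; u=(b-a)/np.linalg.norm(b-a); nn=np.array([-u[1],u[0]]); ctr=box.mean(0)
        if (ctr-a)@nn<0: nn=-nn
        t=(pts-a)@u/np.linalg.norm(b-a); s=(pts-a)@nn
        k=(t>.12)&(t<.88)&(s<4)
        k&=abs(s-np.median(s[k]))<2
        vx,vy,x,y=cv2.fitLine(pts[k].astype(np.float32),cv2.DIST_HUBER,0,.01,.01).ravel()
        p=np.array([x,y])-nn*.5; L.append(np.cross([*p,1],[*(p+[vx,vy]),1]))
    q=np.array([np.cross(L[i-1],L[i]) for i in range(4)]); q=q[:,:2]/q[:,2:]
    return q,onz(n,q,z)
def rep(q,P):
    print(q.round(1).tolist(),P.round(1).tolist(),"len",np.linalg.norm(np.roll(P,-1,0)-P,axis=1).round(1),"ctr",P.mean(0).round(1))
    for i in range(2):
        e=P[i+1]-P[i]-(P[(i+3)%4]-P[(i+2)%4]) if 0 else (P[(i+1)%4]-P[i])+(P[(i+2)%4]-P[(i+3)%4]); print(" ang",np.degrees(np.arctan2(e[1],e[0])).round(2))
def masks(im,n):
    hsv=cv2.cvtColor(im,cv2.COLOR_BGR2HSV); lab=cv2.cvtColor(im,cv2.COLOR_BGR2LAB)
    w=((hsv[...,1]<40)&(hsv[...,2]>150)).astype(np.uint8)
    b=((lab[...,1]>=142)&(lab[...,2]>=158)&(lab[...,0]>150)).astype(np.uint8)
    return w,b
E
python3 - <<'E'
from h import *
im=cv2.imread("pics/top0.png"); w,b=masks(im,"top")
def crop(m,y0,y1,x0,x1): o=np.zeros_like(m); o[y0:y1,x0:x1]=m[y0:y1,x0:x1]; return o
rep(*quad("top",cv2.morphologyEx(crop(w,140,250,180,245),cv2.MORPH_CLOSE,np.ones((5,5))),14))
rep(*quad("top",crop(b,175,270,282,332),33))
s=lambda x,y:(180+(x+.5)/4.6-.5,160+(y+.5)/4.6-.5); t=lambda x,y:(155+(x-350+.5)/5-.5,140+(y+.5)/5.41-.5)
# lever tip: top view end, side view end;  jig corners in side for check
print("tip",tri(t(410,451),s(380,274)))
for n,px in(("TL",s(90,285)),("BLfront",s(10,425)),("BRr",s(452,497)),("TRr",s(489,342))): print(n,onz("side",[px],14).round(1))
E
```

```text
[[188.5, 149.5], [236.0, 149.5], [237.9, 239.5], [188.5, 239.5]] [[740.3, 263.5, 14.0], [741.2, 114.0, 14.0], [460.7, 103.5, 14.0], [459.0, 254.1, 14.0]] len [149.5 280.6 150.6 281.4] ctr [600.3 183.8  14. ]
 ang -89.48
 ang -177.98
[[292.0, 257.8], [308.1, 183.8], [322.7, 187.1], [307.1, 261.2]] [[407.9, -59.1, 33.0], [630.8, -108.2, 33.0], [621.1, -152.2, 33.0], [398.5, -103.6, 33.0]] len [228.3  45.  227.9  45.5] ctr [ 514.6 -105.8   33. ]
 ang -12.37
 ang -102.17
tip (array([495.75037788, 281.01149821, 199.19863482]), np.float64(0.8063798370129799))
TL [[736.8 118.9  14. ]]
BLfront [[736.1 261.4  14. ]]
BRr [[457.8 251.3  14. ]]
TRr [[464.4 107.9  14. ]]
```

Sizes fit (plate 149.5×280.6, billet 228×45), and the lever tip triangulates to within 10 mm of the expected place. That puts the jig origin at about (600.4, 156.3) and yaw +1.9°, with the billet at (514.6, −105.8) and yaw −12.4°. I'm moving now.

Emit:
arm_command --targets '[{"hand":1,"yaw":0.15},{"hand":1,"yaw":0.15},{"hand":1,"yaw":0.15},{"hand":1,"yaw":0.15},{"hand":1,"yaw":0.008}]' --newtons 30

```text
schema error: expected keys hand, x, y, z, yaw
```

Emit:
arm_command --targets '[{"hand":1,"x":0.0192,"y":-0.0417},{"hand":1,"x":0.0192,"y":-0.0417},{"hand":1,"x":0.0192,"y":-0.0417},{"hand":1,"x":0.0192,"y":-0.0417},{"hand":1,"x":0.0192,"y":-0.0417},{"hand":1,"x":0.0192,"y":-0.0417},{"hand":1,"x":0.0192,"y":-0.0417},{"hand":1,"x":0.0192,"y":-0.0417},{"hand":1,"x":0.0192,"y":-0.0417},{"hand":1,"x":0.0192,"y":-0.0417}]'

```text
schema error: expected keys hand, x, y, z, yaw
```

Emit:
arm_command --targets '[{"hand":1,"x":0.0192,"y":-0.0417},{"hand":1},{"hand":1}]'

```text
schema error: expected keys hand, x, y, z, yaw
```

Emit:
arm_command --targets '[{"hand":1,"x":0,"y":0,"z":0,"yaw":0.15},{"hand":1,"x":0,"y":0,"z":0,"yaw":0.15},{"hand":1,"x":0,"y":0,"z":0,"yaw":0.15},{"hand":1,"x":0,"y":0,"z":0,"yaw":0.15},{"hand":1,"x":0,"y":0,"z":0,"yaw":0.008}]' --newtons 30

```text
clock: 0.6
eef_pos: [209.9, -508.2, 183.0]
eef_rot: [-3.141, 0.0, -0.219]
wrist_force: [-0.0, -0.0, -0.1]
finger_gap: 93.9
finger_force: 0.0
```

Emit:
arm_command --targets '[{"hand":1,"x":0.0192,"y":-0.0417,"z":0,"yaw":0},{"hand":1,"x":0.0192,"y":-0.0417,"z":0,"yaw":0},{"hand":1,"x":0.0192,"y":-0.0417,"z":0,"yaw":0},{"hand":1,"x":0.0192,"y":-0.0417,"z":0,"yaw":0},{"hand":1,"x":0.0192,"y":-0.0417,"z":0,"yaw":0},{"hand":1,"x":0.0192,"y":-0.0417,"z":0,"yaw":0},{"hand":1,"x":0.0192,"y":-0.0417,"z":0,"yaw":0},{"hand":1,"x":0.0192,"y":-0.0417,"z":0,"yaw":0},{"hand":1,"x":0.0192,"y":-0.0417,"z":0,"yaw":0},{"hand":1,"x":0.0192,"y":-0.0417,"z":0,"yaw":0}]'

```text
clock: 1.6
eef_pos: [487.8, -140.4, 183.2]
eef_rot: [3.142, 0.0, -0.211]
wrist_force: [0.3, -1.6, -0.3]
finger_gap: 93.9
finger_force: 0.0
```

Emit:
arm_command --targets '[{"hand":1,"x":0.0192,"y":-0.0417,"z":0,"yaw":0},{"hand":1,"x":0,"y":0,"z":0,"yaw":0},{"hand":1,"x":0,"y":0,"z":0,"yaw":0}]'

```text
clock: 1.9
eef_pos: [514.7, -105.0, 182.8]
eef_rot: [3.141, 0.001, -0.211]
wrist_force: [-0.3, -0.8, 0.0]
finger_gap: 94.1
finger_force: 0.0
```

Emit:
arm_command --targets '[{"hand":1,"x":0,"y":0.001,"z":0.04,"yaw":0.004},{"hand":1,"x":0,"y":0,"z":0.04,"yaw":0},{"hand":1,"x":0,"y":0,"z":0.04,"yaw":0},{"hand":1,"x":0,"y":0,"z":0.03,"yaw":0},{"hand":1,"x":0,"y":0,"z":0.017,"yaw":0},{"hand":1,"x":0,"y":0,"z":0,"yaw":0}]'

```text
clock: 2.5
eef_pos: [512.6, -107.4, 14.2]
eef_rot: [-3.141, 0.004, -0.22]
wrist_force: [-0.1, -0.2, 0.6]
finger_gap: 94.1
finger_force: 0.0
```

Emit:
arm_command --targets '[{"hand":-1,"x":0,"y":0,"z":0,"yaw":0},{"hand":-1,"x":0,"y":0,"z":0,"yaw":0},{"hand":-1,"x":0,"y":0,"z":0,"yaw":0},{"hand":-1,"x":0,"y":0,"z":0,"yaw":0},{"hand":-1,"x":0,"y":0,"z":0,"yaw":0},{"hand":-1,"x":0,"y":0,"z":0,"yaw":0},{"hand":-1,"x":0,"y":0,"z":0,"yaw":0},{"hand":-1,"x":0,"y":0,"z":0,"yaw":0}]' --newtons 40

```text
clock: 3.3
eef_pos: [514.5, -106.5, 16.2]
eef_rot: [3.142, 0.0, -0.22]
wrist_force: [0.2, -0.3, 0.8]
finger_gap: 33.2
finger_force: 0.0
```

Run:
```python
from h import *
print(manip.read_state()["finger_gap"])
t=camera("top")[:,:,::-1];s=camera("side")[:,:,::-1]
cv2.imwrite("pics/ts2.png",np.hstack([cv2.resize(t[150:290,230:360],(390,420)),cv2.resize(s[130:250,210:340],(400,420),interpolation=cv2.INTER_CUBIC)]))
```

```text
33.235078229346115
```

View pics/ts2.png

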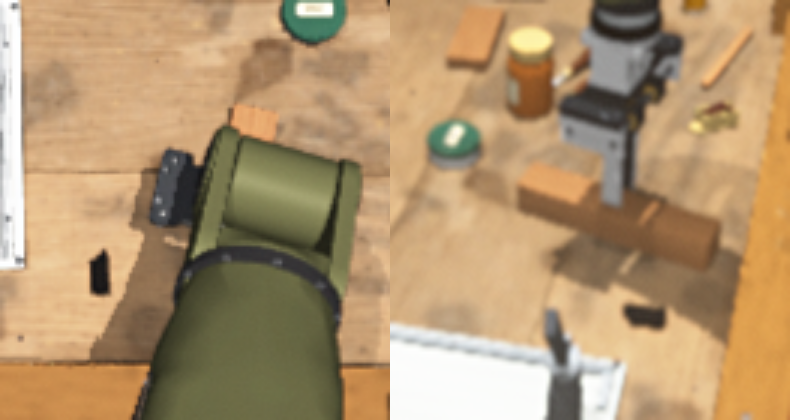

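The side view shows the gripper straddling the billet, with the near finger overlapping its front face, but the gap readout is only 33. I'll let the fingers settle and re-read.

Emit:
arm_command --targets '[{"hand":-1,"x":0,"y":0,"z":0,"yaw":0},{"hand":-1,"x":0,"y":0,"z":0,"yaw":0},{"hand":-1,"x":0,"y":0,"z":0,"yaw":0}]'

```text
clock: 3.7
eef_pos: [514.5, -106.6, 16.2]
eef_rot: [-3.142, -0.0, -0.22]
wrist_force: [-0.4, 0.3, 0.3]
finger_gap: 2.1
finger_force: 0.0
```

Run:
```python
from h import *
st=manip.read_state(); print(st["finger_gap"],st["joints"].round(3))
s=camera("side")[:,:,::-1].copy(); cv2.imwrite("pics/side3.png",s)
P=np.array([[514.5,-106.5,16],[514.5,-106.5,33],[514.5,-106.5,113]]); q=proj("side",P); print(q.round(1))
c=s[130:250,210:340]; c=cv2.resize(c,(650,600),interpolation=cv2.INTER_CUBIC)
for a,b in q: cv2.circle(c,(int((a-210+.5)*5),int((b-130+.5)*5)),3,(255,0,255),-1)
cv2.imwrite("pics/s3.png",c)
```

```text
2.0689630023240344 [-0.274  0.45   1.744  0.     0.948  1.517]
[[283.9 191.1]
 [284.1 187. ]
 [285.  166.9]]
```

View pics/s3.png

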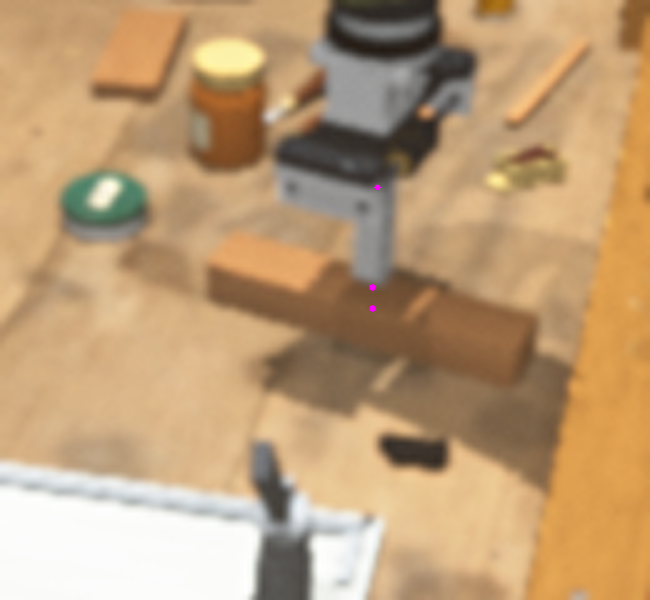

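The purple TCP projection (373,308) lies below the visible fingertip (373,280). So the real tips are about 20 mm higher than reported, just above the billet top, and the fingers closed on air. I'll open, go lower while watching the force, and check again.

Emit:
arm_command --targets '[{"hand":1,"x":0,"y":0,"z":0,"yaw":0},{"hand":1,"x":0,"y":0,"z":0,"yaw":0},{"hand":1,"x":0,"y":0,"z":0,"yaw":0},{"hand":1,"x":0,"y":0,"z":0,"yaw":0},{"hand":1,"x":0,"y":0,"z":0,"yaw":0},{"hand":1,"x":0,"y":0,"z":0,"yaw":0},{"hand":1,"x":0,"y":0,"z":0,"yaw":0},{"hand":1,"x":0,"y":0,"z":0,"yaw":0},{"hand":1,"x":0,"y":0,"z":0,"yaw":0},{"hand":1,"x":0,"y":0,"z":0,"yaw":0}]'

```text
clock: 4.75
eef_pos: [514.5, -106.5, 16.2]
eef_rot: [-3.142, 0.0, -0.22]
wrist_force: [0.4, 0.6, -0.1]
finger_gap: 77.3
finger_force: 0.0
```

Emit:
arm_command --targets '[{"hand":1,"x":0,"y":0,"z":0,"yaw":0},{"hand":1,"x":0,"y":0,"z":0.005,"yaw":0},{"hand":1,"x":0,"y":0,"z":0.005,"yaw":0},{"hand":1,"x":0,"y":0,"z":0,"yaw":0}]'

```text
clock: 5.15
eef_pos: [514.0, -106.4, 5.3]
eef_rot: [-3.142, 0.001, -0.22]
wrist_force: [0.0, -0.5, 0.6]
finger_gap: 93.7
finger_force: 0.0
```

Run:
```python
from h import *
st=manip.read_state(); print(st["finger_gap"],st["eef_pos"],st["wrist_force"])
s=camera("side")[:,:,::-1].copy(); cv2.imwrite("pics/side4.png",s)
p=st["eef_pos"];y=st["eef_rot"][2]; ty=np.array([np.sin(y),-np.cos(y),0])
P=np.array([p+ty*k for k in(-47,47)]+[p+ty*k+[0,0,20] for k in(-47,47)]); q=proj("side",P); print(q.round(1))
c=s[130:250,210:340]; c=cv2.resize(c,(650,600),interpolation=cv2.INTER_CUBIC)
for a,b in q: cv2.circle(c,(int((a-210+.5)*5),int((b-130+.5)*5)),3,(255,0,255),-1)
cv2.imwrite("pics/s4.png",c)
```

```text
93.6548302601391 [ 513.95244025 -106.43809312    5.2842363 ] [ 0.00375311 -0.45894642  0.55646752]
[[278.2 201. ]
 [289.4 186.8]
 [278.4 196.1]
 [289.7 182.1]]
```

View pics/s4.png

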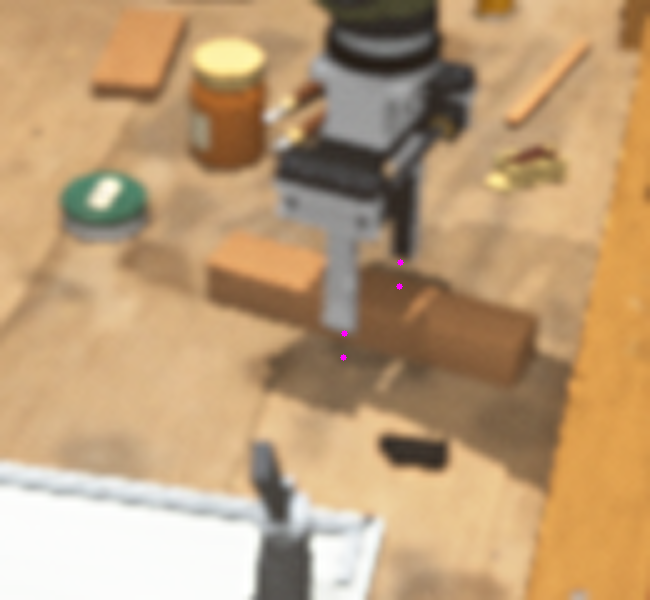

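The near fingertip is at (340,330), matching reported z + ~21 mm. The offset holds, so I'm lowering 12 mm more and gripping.

Emit:
arm_command --targets '[{"hand":1,"x":0,"y":0,"z":0.004,"yaw":0},{"hand":1,"x":0,"y":0,"z":0.004,"yaw":0},{"hand":1,"x":0,"y":0,"z":0.004,"yaw":0},{"hand":1,"x":0,"y":0,"z":0,"yaw":0}]'

```text
clock: 5.6
eef_pos: [514.1, -106.5, -6.4]
eef_rot: [-3.142, 0.001, -0.22]
wrist_force: [-0.1, -1.0, -0.2]
finger_gap: 94.0
finger_force: 0.0
```

Emit:
arm_command --targets '[{"hand":-1,"x":0,"y":0,"z":0,"yaw":0},{"hand":-1,"x":0,"y":0,"z":0,"yaw":0},{"hand":-1,"x":0,"y":0,"z":0,"yaw":0},{"hand":-1,"x":0,"y":0,"z":0,"yaw":0},{"hand":-1,"x":0,"y":0,"z":0,"yaw":0},{"hand":-1,"x":0,"y":0,"z":0,"yaw":0},{"hand":-1,"x":0,"y":0,"z":0,"yaw":0},{"hand":-1,"x":0,"y":0,"z":0,"yaw":0},{"hand":-1,"x":0,"y":0,"z":0,"yaw":0},{"hand":-1,"x":0,"y":0,"z":0,"yaw":0}]'

```text
clock: 6.6
eef_pos: [514.5, -106.5, -5.7]
eef_rot: [-3.141, -0.0, -0.22]
wrist_force: [-0.2, 1.2, 0.3]
finger_gap: 45.3
finger_force: 40.0
```

Emit:
arm_command --targets '[{"hand":-1,"x":0,"y":0,"z":-0.02,"yaw":0},{"hand":-1,"x":0,"y":0,"z":-0.03,"yaw":0},{"hand":-1,"x":0,"y":0,"z":-0.03,"yaw":-0.06},{"hand":-1,"x":0,"y":0,"z":-0.01,"yaw":-0.1},{"hand":-1,"x":0,"y":0,"z":0,"yaw":-0.093},{"hand":-1,"x":0,"y":0,"z":0,"yaw":0}]'

```text
clock: 7.2
eef_pos: [514.3, -106.6, 84.3]
eef_rot: [3.141, 0.0, 0.034]
wrist_force: [0.5, -0.3, -3.0]
finger_gap: 45.7
finger_force: 40.0
```

Emit:
arm_command --targets '[{"hand":-1,"x":0.0135,"y":-0.0376,"z":0,"yaw":0},{"hand":-1,"x":0.0135,"y":-0.0376,"z":0,"yaw":0},{"hand":-1,"x":0.0135,"y":-0.0376,"z":0,"yaw":0},{"hand":-1,"x":0.0135,"y":-0.0376,"z":0,"yaw":0},{"hand":-1,"x":0.0135,"y":-0.0376,"z":0,"yaw":0},{"hand":-1,"x":0.0135,"y":-0.0376,"z":0,"yaw":0},{"hand":-1,"x":0.0135,"y":-0.0376,"z":0,"yaw":0},{"hand":-1,"x":0,"y":0,"z":0,"yaw":0},{"hand":-1,"x":0,"y":0,"z":0,"yaw":0},{"hand":-1,"x":0,"y":0,"z":0,"yaw":0}]'

```text
clock: 8.2
eef_pos: [599.9, 158.7, 83.7]
eef_rot: [3.141, 0.001, 0.031]
wrist_force: [0.2, -0.3, -2.9]
finger_gap: 45.7
finger_force: 40.0
```

Run:
```python
from h import *
st=manip.read_state(); print(st["finger_gap"],st["eef_pos"],st["eef_rot"],st["joints"].round(3))
t=camera("top")[:,:,::-1].copy(); cv2.imwrite("pics/top5.png",t)
s=camera("side")[:,:,::-1].copy(); cv2.imwrite("pics/side5.png",s)
cv2.imwrite("pics/ts5.png",np.hstack([cv2.resize(t[130:260,150:280],(390,390),interpolation=cv2.INTER_CUBIC),cv2.resize(s[150:290,170:310],(400,390),interpolation=cv2.INTER_CUBIC)]))
```

```text
45.688021091303725 [599.91744825 158.67097164  83.73463381] [3.14122819e+00 1.08474527e-03 3.07522000e-02] [ 0.2    0.548  1.41  -0.     1.185  1.74 ]
```

View pics/ts5.png

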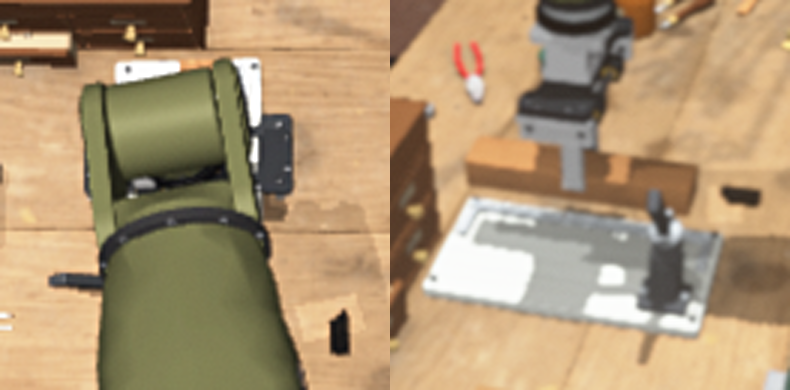

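The top view shows billet and gripper over the plate. In the side view the billet hangs level behind the bolt, at (470–695,145–210), clear of the lever. Lowering.

Emit:
arm_command --targets '[{"hand":-1,"x":0.0005,"y":-0.0012,"z":0.025,"yaw":0},{"hand":-1,"x":0,"y":0,"z":0.025,"yaw":0},{"hand":-1,"x":0,"y":0,"z":0.015,"yaw":0},{"hand":-1,"x":0,"y":0,"z":0.005,"yaw":0},{"hand":-1,"x":0,"y":0,"z":0,"yaw":0},{"hand":-1,"x":0,"y":0,"z":0,"yaw":0}]'

```text
clock: 8.9
eef_pos: [601.4, 160.8, 15.4]
eef_rot: [-3.141, -0.002, 0.032]
wrist_force: [-0.4, -0.7, -2.1]
finger_gap: 45.4
finger_force: 40.0
```

Emit:
arm_command --targets '[{"hand":-1,"x":0,"y":0,"z":0.002,"yaw":0},{"hand":-1,"x":0,"y":0,"z":0.001,"yaw":0},{"hand":-1,"x":0,"y":0,"z":0.001,"yaw":0},{"hand":-1,"x":0,"y":0,"z":0,"yaw":0}]'

```text
clock: 9.3
eef_pos: [600.7, 160.8, 10.3]
eef_rot: [3.142, -0.0, 0.033]
wrist_force: [-0.6, -0.5, -2.9]
finger_gap: 45.2
finger_force: 40.0
```

Emit:
arm_command --targets '[{"hand":-1,"x":0,"y":0,"z":0.001,"yaw":0},{"hand":-1,"x":0,"y":0,"z":0.001,"yaw":0},{"hand":-1,"x":0,"y":0,"z":0,"yaw":0}]'

```text
clock: 9.6
eef_pos: [600.8, 160.8, 8.4]
eef_rot: [-3.142, -0.0, 0.033]
wrist_force: [-1.2, 0.0, -1.2]
finger_gap: 45.4
finger_force: 40.0
```

Emit:
arm_command --targets '[{"hand":-1,"x":0,"y":0.001,"z":0,"yaw":0},{"hand":-1,"x":0,"y":0.001,"z":0,"yaw":0},{"hand":-1,"x":0,"y":0.001,"z":0,"yaw":0},{"hand":-1,"x":0,"y":0,"z":0,"yaw":0}]'

```text
clock: 10.0
eef_pos: [600.9, 157.6, 8.3]
eef_rot: [3.142, -0.0, 0.033]
wrist_force: [-0.0, 0.5, -0.6]
finger_gap: 45.3
finger_force: 40.0
```

Emit:
arm_command --targets '[{"hand":-1,"x":0,"y":0.001,"z":0,"yaw":0},{"hand":-1,"x":0,"y":0,"z":0,"yaw":0}]'

```text
clock: 10.2
eef_pos: [600.9, 156.7, 8.3]
eef_rot: [3.142, -0.0, 0.033]
wrist_force: [0.0, 0.1, 0.3]
finger_gap: 46.0
finger_force: 40.0
```

Emit:
arm_command --targets '[{"hand":-1,"x":0,"y":0.001,"z":0,"yaw":0},{"hand":-1,"x":0,"y":0,"z":0,"yaw":0}]'

```text
clock: 10.4
eef_pos: [601.0, 156.0, 8.3]
eef_rot: [-3.141, -0.0, 0.033]
wrist_force: [-0.9, 2.7, -0.5]
finger_gap: 45.8
finger_force: 40.0
```

Emit:
arm_command --targets '[{"hand":-1,"x":0,"y":0.001,"z":0,"yaw":0},{"hand":-1,"x":0,"y":0,"z":0,"yaw":0}]'

```text
clock: 10.6
eef_pos: [601.0, 155.9, 8.4]
eef_rot: [-3.14, -0.0, 0.033]
wrist_force: [1.2, 8.7, -0.9]
finger_gap: 45.6
finger_force: 40.0
```

Contact with the fence came at y≈156.0, which confirms the jig origin. Release and rise.

Emit:
arm_command --targets '[{"hand":1,"x":0,"y":-0.001,"z":0,"yaw":0},{"hand":1,"x":0,"y":0,"z":0,"yaw":0},{"hand":1,"x":0,"y":0,"z":0,"yaw":0},{"hand":1,"x":0,"y":0,"z":0,"yaw":0},{"hand":1,"x":0,"y":0,"z":0,"yaw":0},{"hand":1,"x":0,"y":0,"z":0,"yaw":0},{"hand":1,"x":0,"y":0,"z":-0.03,"yaw":0},{"hand":1,"x":0,"y":0,"z":-0.05,"yaw":0},{"hand":1,"x":0,"y":0,"z":-0.05,"yaw":0},{"hand":1,"x":0,"y":0,"z":-0.05,"yaw":0}]'

```text
clock: 11.6
eef_pos: [600.6, 155.7, 190.3]
eef_rot: [3.142, 0.0, 0.033]
wrist_force: [-0.5, -1.4, 0.4]
finger_gap: 93.8
finger_force: 0.0
```

Emit:
arm_command --targets '[{"hand":0,"x":0,"y":0,"z":-0.03,"yaw":0},{"hand":0,"x":0,"y":0,"z":0,"yaw":0}]'

```text
clock: 11.8
eef_pos: [602.4, 156.0, 223.4]
eef_rot: [-3.14, -0.008, 0.033]
wrist_force: [-0.3, -0.1, 0.8]
finger_gap: 81.7
finger_force: 0.0
```

Run:
```python
from h import *
st=manip.read_state(); print(st["finger_gap"],st["eef_pos"],st["eef_rot"],st["joints"].round(3))
t=camera("top")[:,:,::-1].copy(); cv2.imwrite("pics/top6.png",t)
s=camera("side")[:,:,::-1].copy(); cv2.imwrite("pics/side6.png",s)
c=cv2.resize(s[190:290,170:300],(780,600),interpolation=cv2.INTER_CUBIC)
O=np.array([600.6,156.4,0]);jx=np.array([.033,-.9995,0]);jy=np.array([.9995,.033,0]);jz=np.array([0,0,1.])
a=-.574*jx+.819*jz
for f in(proj("side",[O+x*jx+y*jy+47*jz for x,y in((-23,-114),(-23,114),(23,114),(23,-114))]),proj("side",[O-72*jx-100*jy+118*jz+k*a for k in(-70,0,24,60,88)])):
    for u,v in f: cv2.circle(c,(int((u-170+.5)*6),int((v-190+.5)*6)),3,(255,0,255),-1)
cv2.imwrite("pics/s6.png",c)
```

```text
81.70576083116775 [602.35157679 156.03889331 223.43648592] [-3.14035478 -0.00783157  0.03279469] [ 0.195  0.434  1.246 -0.     1.453  1.733]
```

View pics/s6.png

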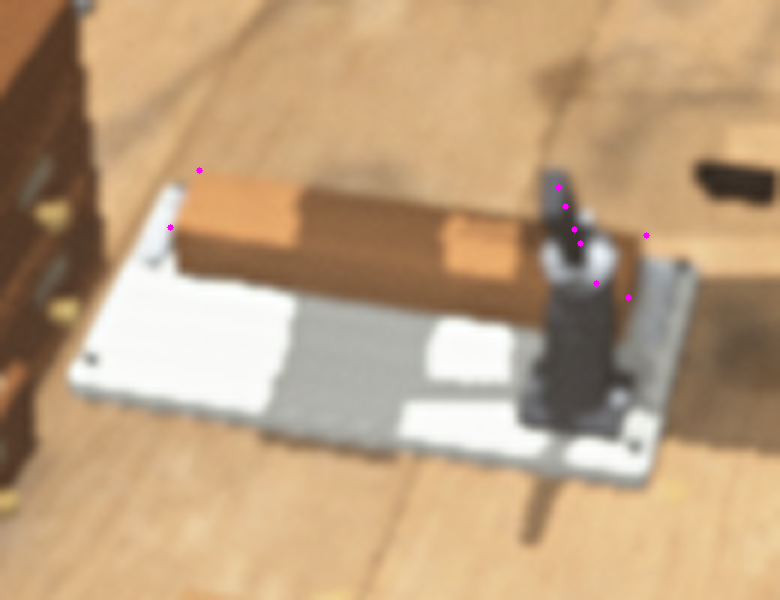

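The billet sits home between the stops, against the fence. The lever's projected axis (558,187)–(580,243) follows the seen lever, and its thin side faces ±jig y, so the bolt is near 0.46 rad. My plan is to straddle the lever and fold it about 0.45 rad, staying below 0.7. That makes it a crank, which I'll then swing clockwise.

Emit:
arm_command --targets '[{"hand":0,"x":0,"y":0,"z":0,"yaw":-0.15},{"hand":0,"x":0,"y":0,"z":0,"yaw":-0.15},{"hand":0,"x":0,"y":0,"z":0,"yaw":-0.15},{"hand":0,"x":0,"y":0,"z":0,"yaw":-0.15},{"hand":0,"x":0,"y":0,"z":0,"yaw":-0.15},{"hand":0,"x":0,"y":0,"z":0,"yaw":-0.15},{"hand":0,"x":0,"y":0,"z":0,"yaw":-0.15},{"hand":0,"x":0,"y":0,"z":0,"yaw":-0.15},{"hand":0,"x":0,"y":0,"z":0,"yaw":-0.15},{"hand":0,"x":0,"y":0,"z":0,"yaw":-0.15}]'

```text
clock: 12.9
eef_pos: [600.3, 155.6, 216.0]
eef_rot: [-3.138, 0.001, 1.539]
wrist_force: [-0.4, 0.1, 0.6]
finger_gap: 47.0
finger_force: 0.0
```

Emit:
arm_command --targets '[{"hand":0,"x":0,"y":0,"z":0,"yaw":-0.071},{"hand":0,"x":0.0281,"y":-0.0251,"z":0,"yaw":0},{"hand":0,"x":0.0281,"y":-0.0251,"z":0,"yaw":0},{"hand":0,"x":0.0281,"y":-0.0251,"z":0,"yaw":0},{"hand":0,"x":0.0281,"y":-0.0251,"z":0,"yaw":0},{"hand":0,"x":0,"y":0,"z":0,"yaw":0},{"hand":0,"x":0,"y":0,"z":0,"yaw":0}]'

```text
clock: 13.6
eef_pos: [496.3, 264.9, 216.9]
eef_rot: [-3.14, 0.001, 1.605]
wrist_force: [1.1, -0.3, 0.1]
finger_gap: 47.0
finger_force: 0.0
```

Run:
```python
from h import *
st=manip.read_state(); print(st["finger_gap"],st["eef_pos"],st["eef_rot"],st["joints"].round(3))
t=camera("top")[:,:,::-1].copy(); cv2.imwrite("pics/top7.png",t)
w,b=masks(t,"top"); m=np.zeros_like(b); m[140:250,200:250]=b[140:250,200:250]
try: rep(*quad("top",m,47))
except Exception as e: print(e)
```

```text
47.04260784321015 [496.28970626 264.94347515 216.94381009] [-3.13976338e+00  9.50997714e-04  1.60512026e+00] [ 0.425  0.306  1.434 -0.     1.403  0.391]
[[213.2, 155.5], [228.5, 155.5], [228.5, 229.5], [214.9, 229.5]] [[713.5, 181.3, 47.0], [713.8, 134.6, 47.0], [488.9, 130.1, 47.0], [488.4, 170.6, 47.0]] len [ 46.8 225.   40.5 225.4] ctr [601.1 154.2  47. ]
 ang -89.5
 ang -178.07
```

Emit:
arm_command --targets '[{"hand":0,"x":0,"y":0,"z":0.02,"yaw":0},{"hand":0,"x":0,"y":0,"z":0.02,"yaw":0},{"hand":0,"x":0,"y":0,"z":0.02,"yaw":0},{"hand":0,"x":0,"y":0,"z":0.01,"yaw":0},{"hand":0,"x":0,"y":0,"z":0,"yaw":0}]'

```text
clock: 14.15
eef_pos: [496.8, 263.9, 146.7]
eef_rot: [-3.139, 0.001, 1.603]
wrist_force: [-0.1, -0.6, 0.5]
finger_gap: 46.6
finger_force: 0.0
```

Emit:
arm_command --targets '[{"hand":0,"x":0,"y":0.005,"z":0,"yaw":0},{"hand":0,"x":0,"y":0.005,"z":0,"yaw":0},{"hand":0,"x":0,"y":0.005,"z":0,"yaw":0},{"hand":0,"x":0,"y":0.005,"z":0,"yaw":0},{"hand":0,"x":0,"y":0.005,"z":0,"yaw":0}]'

```text
clock: 14.65
eef_pos: [522.1, 265.9, 148.5]
eef_rot: [-3.141, -0.0, 1.604]
wrist_force: [-2.5, 1.6, 1.9]
finger_gap: 46.9
finger_force: 1.5
```

Run:
```python
from h import *
st=manip.read_state(); print(st["finger_gap"],st["eef_pos"],st["wrist_force"],st["moment"])
s=camera("side")[:,:,::-1].copy(); cv2.imwrite("pics/side8.png",s)
cv2.imwrite("pics/s8.png",cv2.resize(s[150:280,200:310],(506,598),interpolation=cv2.INTER_CUBIC))
```

```text
46.939406910021944 [522.12170757 265.86517654 148.4902552 ] [-2.46685601  1.553693    1.94801001] [ 0.23008889  0.52242137 -0.01906776]
```

View pics/s8.png

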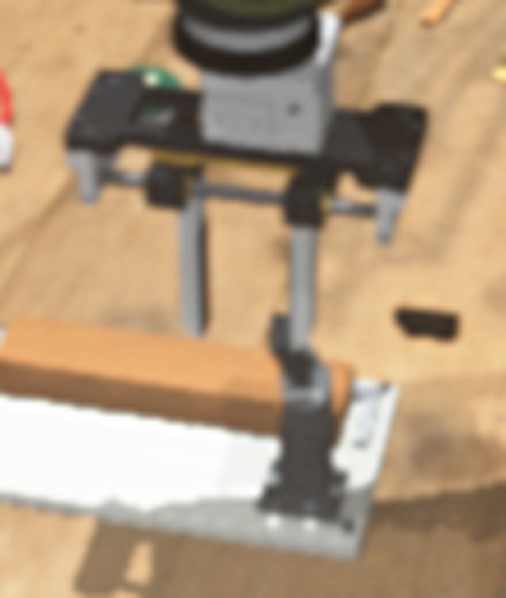

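The side view shows the right finger (300,340) touching the lever, (270–310, 315–380), from the robot side, and the force reading agrees. That was my tenth picture, so everything from here is measured numerically. Finish the small fold.

Emit:
arm_command --targets '[{"hand":0,"x":0,"y":0.005,"z":0,"yaw":0},{"hand":0,"x":0,"y":0.005,"z":0,"yaw":0},{"hand":0,"x":0,"y":0.005,"z":0,"yaw":0},{"hand":0,"x":0,"y":0.005,"z":0,"yaw":0},{"hand":0,"x":0,"y":0,"z":0,"yaw":0}]'

```text
clock: 15.2
eef_pos: [542.4, 266.2, 148.0]
eef_rot: [-3.142, 0.0, 1.604]
wrist_force: [-1.7, 0.8, -0.5]
finger_gap: 47.0
finger_force: 1.1
```

```bash
cat >> h.py <<'E'
O=np.array([600.6,156.4,0]);jx=np.array([.033,-.9995,0]);jy=np.array([.9995,.033,0]);jz=np.array([0,0,1.])
a=-.574*jx+.819*jz; xp=.819*jx+.574*jz
def lev(th,be,L,piv0=(-73.5,-100,120)):
    ph=3.6-th; d=-jy*np.cos(ph)+xp*np.sin(ph); p=O+piv0[0]*jx+piv0[1]*jy+piv0[2]*jz-4.5*th*a
    return p+L*(a*np.cos(be)+d*np.sin(be))
E
python3 - <<'E'
from h import *
st=manip.read_state(); print(st["finger_gap"],st["eef_pos"],st["wrist_force"],st["moment"])
s=camera("side")[:,:,::-1].copy(); cv2.imwrite("pics/side9.png",s)
g=cv2.cvtColor(s,cv2.COLOR_BGR2GRAY)
print(proj("side",[lev(.46,0,0),lev(.46,.45,24),lev(.46,.45,60),lev(.46,.45,88)]).round(1).tolist())
for r in range(210,240): print(r," ".join("%3d"%v for v in g[r,244:276]))
E
```

```text
46.988228661438534 [542.35133919 266.21593192 148.04638751] [-1.67082335  0.7930843  -0.54914983] [ 0.00804721  0.41040581 -0.05754155]
[[266.2, 230.1], [261.5, 227.3], [254.0, 223.0], [247.9, 219.5]]
210 193 193 193 195 195 194 192 190 190 182 158 144 152 160 156 145 148 163 173 185 196 198 196 195 194 196 196 194 188 184 181 179
211 193 194 195 195 195 194 191 189 189 181 158 146 155 161 153 142 145 163 176 190 196 198 196 194 193 193 192 187 182 178 175 175
212 192 193 194 193 193 191 190 189 190 180 159 149 159 163 154 141 143 162 180 195 199 198 197 194 191 188 186 182 177 172 172 172
213 192 193 189 191 191 190 190 190 189 180 159 149 162 166 156 139 141 165 189 199 201 201 199 195 188 183 178 176 172 171 172 176
214 192 189 189 190 189 190 191 190 189 179 157 150 161 167 156 138 141 172 196 201 202 203 200 196 188 180 174 170 170 173 174 179
215 189 187 188 190 190 190 191 192 190 180 159 149 160 167 157 139 146 178 200 206 205 202 200 197 191 183 175 173 171 173 178 183
216 186 185 189 190 190 189 190 191 192 181 158 150 162 166 157 143 155 187 204 207 205 203 201 197 191 185
[... 2360 characters left out ...]
 105 108 130 146 143 139 150 162 159 138
235 132 136 138 141 146 150 154 156 161 163 164 165 168 168 169 166 159 152 147 141 137 137 133 131 138 147 140 130 144 162 156 133
236 116 118 119 121 123 126 128 127 130 134 140 145 150 153 155 157 154 147 138 134 131 129 128 130 135 137 124 113 135 156 146 120
237 111 113 112 111 112 110 111 111 110 112 113 120 120 123 126 133 131 122 112 107 107 106 109 113 121 117 103  97 127 147 134 120
238 111 110 110 107 107 104 106 105 105 105 105 104 105 107 109 113 114 103  90  87  92  96 102 101 102  92  82  85 115 134 120 130
239 105 105 105 104 104 103 105 106 104 107 105 106 104 106 107 108 104  93  80  79  81  86  88  86  82  79  73  79 102 114 111 145
```

The dark lever's tip is at about (249,222) against a predicted (248,219.5), so the fold is about 0.45–0.5 rad as intended. Next I compute the crank path.

```bash
cat >> h.py <<'E'
def tool(th,be=.47,Lxy=72,Lz=62,lead=0):
    ph=3.6-th; t=-(jy*np.sin(ph)+.819*jx*np.cos(ph)); t/=np.linalg.norm(t)
    p=lev(th,be,Lxy)+lead*t; yaw=np.arctan2(-t[0],t[1])
    return np.array([*p[:2],lev(th,be,Lz)[2]-21]),yaw
def rows(poses,p,yaw):
    "tool-frame rows, rounded, errors carried"
    p=np.array(p,float);out=[]
    for q,y in poses:
        dy=-(y-yaw); dy=round((dy+np.pi)%(2*np.pi)-np.pi,3); R=np.array([[np.cos(yaw),np.sin(yaw),0],[np.sin(yaw),-np.cos(yaw),0],[0,0,-1]])
        d=np.round(R@(np.array(q)-p),-0)  if 0 else np.round(R@(np.array(q)-p)*2)/2
        p=p+R.T@d; yaw-=dy; out.append((*(d/1000).tolist(),dy))
    return out,p,yaw
E
python3 - <<'E'
from h import *
q,y=tool(.46); print("start",q.round(1),y)
r,_,_=rows([(q,1.604)],[542.3,266.2,148],1.604); print(r)
ths=np.arange(.56,3.81,.1)
r,p,yy=rows([tool(t,lead=min(8,8*(t-.46)/.2)) for t in ths],q,y%(2*np.pi))
for t,x in zip(ths,r): print(round(t,2),x)
print(p,yy)
E
```

```text
start [529.6 263.2 142.6] -3.1105327656522954
[(-0.0025, -0.013, 0.0055, 0.0)]
0.56 (0.0005, -0.007, -0.001, np.float64(0.122))
0.66 (0.0015, -0.007, -0.0015, np.float64(0.121))
0.76 (0.001, -0.0025, -0.001, np.float64(0.118))
0.86 (0.001, -0.003, -0.0015, np.float64(0.115))
0.96 (0.0005, -0.003, -0.001, np.float64(0.112))
1.06 (0.001, -0.003, -0.001, np.float64(0.108))
1.16 (0.001, -0.003, -0.001, np.float64(0.103))
1.26 (0.0005, -0.003, -0.0005, np.float64(0.099))
1.36 (0.001, -0.0035, -0.001, np.float64(0.096))
1.46 (0.0005, -0.003, -0.0005, np.float64(0.092))
1.56 (0.0005, -0.003, -0.0005, np.float64(0.089))
1.66 (0.0005, -0.0035, -0.0, np.float64(0.087))
1.76 (0.001, -0.003, -0.0, np.float64(0.085))
1.86 (0.0005, -0.0035, -0.0, np.float64(0.083))
1.96 (0.0005, -0.003, -0.0, np.float64(0.082))
2.06 (0.0005, -0.0035, 0.0005, np.float64(0.082))
2.16 (0.0005, -0.003, 0.0005, np.float64(0.082))
2.26 (0.0005, -0.0035, 0.0005, np.float64(0.083))
2.36 (0.0005, -0.003, 0.001, np.float64(0.084))
2.46 (0.0005, -0.003, 0.001, np.float64(0.086))
2.56 (0.0005, -0.003, 0.001, np.float64(0.088))
2.66 (0.001, -0.003, 0.001, np.float64(0.091))
2.76 (0.0005, -0.003, 0.0015, np.float64(0.094))
2.86 (0.0005, -0.0025, 0.0015, np.float64(0.098))
2.96 (0.001, -0.003, 0.0015, np.float64(0.102))
3.06 (0.001, -0.0025, 0.002, np.float64(0.106))
3.16 (0.0005, -0.0025, 0.0015, np.float64(0.11))
3.26 (0.001, -0.0025, 0.002, np.float64(0.114))
3.36 (0.001, -0.0025, 0.002, np.float64(0.117))
3.46 (0.001, -0.0025, 0.002, np.float64(0.12))
3.56 (0.001, -0.002, 0.002, np.float64(0.122))
3.66 (0.0015, -0.0025, 0.002, np.float64(0.122))
3.76 (0.001, -0.0025, 0.002, np.float64(0.121))
[466.3315797  264.84029318 127.60239383] -0.16134745847271004
```

Emit:
arm_command --targets '[{"hand":0,"x":-0.0025,"y":-0.013,"z":0,"yaw":0},{"hand":0,"x":0,"y":0,"z":0,"yaw":-0.15},{"hand":0,"x":0,"y":0,"z":0,"yaw":-0.15},{"hand":0,"x":0,"y":0,"z":0,"yaw":-0.15},{"hand":0,"x":0,"y":0,"z":0,"yaw":-0.15},{"hand":0,"x":0,"y":0,"z":0,"yaw":-0.15}]'

```text
clock: 15.85
eef_pos: [529.3, 263.4, 148.6]
eef_rot: [3.14, 0.001, 2.36]
wrist_force: [0.4, -0.5, 0.9]
finger_gap: 47.2
finger_force: 0.0
```

Emit:
arm_command --targets '[{"hand":0,"x":0,"y":0,"z":0,"yaw":-0.15},{"hand":0,"x":0,"y":0,"z":0,"yaw":-0.15},{"hand":0,"x":0,"y":0,"z":0,"yaw":-0.15},{"hand":0,"x":0,"y":0,"z":0,"yaw":-0.15},{"hand":0,"x":0,"y":0,"z":0,"yaw":-0.15},{"hand":0,"x":0,"y":0,"z":0.005,"yaw":-0.069},{"hand":0,"x":0,"y":0,"z":0,"yaw":0}]'

```text
clock: 16.55
eef_pos: [530.4, 264.3, 144.5]
eef_rot: [3.139, 0.005, -3.108]
wrist_force: [4.2, 4.8, 4.3]
finger_gap: 46.9
finger_force: 4.0
```

Emit:
arm_command --targets '[{"hand":0,"x":0.0005,"y":-0.005,"z":-0.001,"yaw":0.12},{"hand":0,"x":0.0015,"y":-0.005,"z":-0.0015,"yaw":0.12},{"hand":0,"x":0.001,"y":-0.003,"z":-0.001,"yaw":0.118},{"hand":0,"x":0.001,"y":-0.003,"z":-0.0015,"yaw":0.115}]'

```text
clock: 16.95
eef_pos: [524.2, 249.1, 149.8]
eef_rot: [3.138, 0.003, 2.695]
wrist_force: [0.1, 0.2, 0.5]
finger_gap: 47.0
finger_force: 0.1
```

```bash
cat > see.py <<'E'
from h import *
import sys
st=manip.read_state(); print(st["clock"],st["finger_gap"].round(1),st["finger_force"],st["eef_pos"].round(1),st["eef_rot"].round(3),st["wrist_force"].round(1),st["moment"].round(2),st["joints"].round(2))
s=camera("side")[:,:,::-1].copy(); cv2.imwrite(f"pics/side_{st['clock']:.2f}.png",s)
g=cv2.cvtColor(s,cv2.COLOR_BGR2GRAY)
x0,x1,y0,y1=238,292,200,244
for r in range(y0,y1): print(r,"".join("#" if v<90 else "+" if v<125 else "-" if v<155 else "." for v in g[r,x0:x1]))
for th in map(float,sys.argv[1:]): print(th,proj("side",[lev(th,.47,k) for k in(0,88)]).round(0).tolist())
E
python3 see.py .56 .86 1
```

```text
Traceback (most recent call last):
  File "see.py", line 3, in <module>
    st=manip.read_state(); print(st["clock"],st["finger_gap"].round(1),st["finger_force"],st["eef_pos"].round(1),st["eef_rot"].round(3),st["wrist_force"].round(1),st["moment"].round(2),st["joints"].round(2))
                                             ^^^^^^^^^^^^^^^^^^^^^^
AttributeError: 'float' object has no attribute 'round'
```

```bash
sed -i 's/st\["finger_gap"\].round(1)/round(st["finger_gap"],1)/' see.py; python3 see.py .46 .66 .86 1.06
```

```text
16.95 47.0 0.13695180547074415 [524.2 249.1 149.8] [3.138e+00 3.000e-03 2.695e+00] [0.1 0.2 0.5] [ 0.08 -0.2  -0.06] [ 0.38  0.39  1.48  0.    1.27 -0.74]
200 -++----------.......+####++---........................
201 -+++---------.......+####++----.......................
202 --+----------.......+####++----.......................
203 .------------.......+####++---........................
204 ..-----------.......+####++--.........................
205 ....---------.......+####+---.........................
206 .....--------.......+####+--..........................
207 .....--------.......+####+--..........................
208 ......-------.......-####+--..........................
209 ......-------.......-####+--..........................
210 ......-------.......+####+--..........................
211 ......-------.......-####+-...........................
212 ......-------.......-+###+-...........................
213 .....--------........-+##+............................
214 .....--------.........----............................
215 ......-------...--....................................
2
[... 1102 characters left out ...]
--......-........
235 ++-------...............----+------.---...............
236 +++++++----------......--+-------+-.-+--..............
237 ++++++++++++++++-------++++++--+++---+-...............
238 ++++++++++++++++++++++++###+++++##+-+-................
239 ++++++++++++++++++++++++##########+++-................
240 +++++++++++++++++++++++############++..............---
241 ---+-++++++++++++++++++#############-.............----
242 .......----++++++++++++############+-.............----
243 .............----++++++############+...............---
0.46 [[266.0, 230.0], [247.0, 220.0]]
0.66 [[266.0, 230.0], [248.0, 217.0]]
0.86 [[266.0, 230.0], [250.0, 214.0]]
1.06 [[266.0, 230.0], [252.0, 212.0]]
```

Cranking works: the lever tip moved from (249,222) to (254,218), in line with a bolt angle near 0.9. Continuing along the arc.

Emit:
arm_command --targets '[{"hand":0,"x":0.0005,"y":-0.003,"z":-0.001,"yaw":0.112},{"hand":0,"x":0.001,"y":-0.003,"z":-0.001,"yaw":0.108},{"hand":0,"x":0.001,"y":-0.003,"z":-0.001,"yaw":0.103},{"hand":0,"x":0.0005,"y":-0.003,"z":-0.0005,"yaw":0.099},{"hand":0,"x":0.001,"y":-0.0035,"z":-0.001,"yaw":0.096},{"hand":0,"x":0.0005,"y":-0.003,"z":-0.0005,"yaw":0.092},{"hand":0,"x":0.0005,"y":-0.003,"z":-0.0005,"yaw":0.089}]'

```text
clock: 17.7
eef_pos: [505.1, 236.1, 153.9]
eef_rot: [3.141, 0.0, 1.999]
wrist_force: [0.1, 0.5, -0.6]
finger_gap: 47.0
finger_force: 0.0
```

Emit:
arm_command --targets '[{"hand":0,"x":0.0005,"y":-0.0035,"z":0,"yaw":0.087},{"hand":0,"x":0.001,"y":-0.003,"z":0,"yaw":0.085},{"hand":0,"x":0.0005,"y":-0.0035,"z":0,"yaw":0.083},{"hand":0,"x":0.0005,"y":-0.003,"z":0,"yaw":0.082},{"hand":0,"x":0.0005,"y":-0.0035,"z":0.0005,"yaw":0.082}]'

```text
clock: 18.2
eef_pos: [488.6, 234.8, 153.4]
eef_rot: [3.141, 0.0, 1.581]
wrist_force: [0.9, -0.1, 0.0]
finger_gap: 47.0
finger_force: 0.0
```

```bash
python3 see.py 1.56 1.86 2.06 2.26; python3 -c "
from h import *
print(tool(2.06,lead=4),tool(2.06,lead=8))"
```

```text
18.2 47.0 0.0 [488.6 234.8 153.4] [3.141 0.    1.581] [ 0.9 -0.1  0. ] [-0.06 -0.04 -0.03] [ 0.38  0.31  1.58 -0.    1.25  0.37]
200 ....................-+#+-.----..........-------.......
201 ....................-+#+-------.........-------.......
202 ....................-+#+-------.........-------.......
203 ...................--+#+------..........-------.......
204 ....................-+#+------..........---.---.......
205 ....................-+#+----............---.---.......
206 ....................-+#+---.............--...--.......
207 ....................-+#+-...............--...--.......
208 ....................-+#-................--............
209 ....................-+#-................--............
210 ....................-++-................--............
211 ....................-+#-................--............
212 ....................-++-................--...-........
213 ....................-++-.................-............
214 .....................++..................-............
215 ................---..--..................-............
216 ...............-+++-.-.
[... 1244 characters left out ...]
----++---+-...............
238 +++++++++++++++++++++++++#++++++##+-+-................
239 +++++++++++++++++++++++++#########+++-................
240 ++++++++++++++++++++++++###########++................-
241 ---+-++++++++++++++++++++###########-..............---
242 .......----++++++++++++++##########+-..............---
243 .............----++++++############+...............---
1.56 [[266.0, 231.0], [259.0, 208.0]]
1.86 [[266.0, 231.0], [263.0, 207.0]]
2.06 [[267.0, 231.0], [267.0, 208.0]]
2.26 [[267.0, 231.0], [270.0, 209.0]]
(array([493.06160452, 231.32920062, 152.78959932]), np.float64(1.5785760290142006)) (array([489.06172557, 231.29808212, 152.78959932]), np.float64(1.5785760290142006))
```

The lever hasn't moved since (254,218), so the finger slipped past it. I'll solve the bolt and fold angles from the observed tip pixels.

Run:
```python
from h import *
from scipy.optimize import least_squares
for name,px in(("fold",(249.2,222)),("now",(253.2,219.6))):
  for piv in((-73.5,-100,120),(-71,-100,116),(-75,-101,124)):
    f=lambda v: proj("side",[lev(v[0],v[1],88,piv)])[0]-px
    for g in((.4,.5),(1.2,.5)):
        s=least_squares(f,g); print(name,piv,s.x.round(2),round(s.cost,2),lev(*s.x,88,piv).round(0))
print(proj("side",[lev(.3,0,88),lev(.3,0,0),lev(.3,0,-20)]).round(1).tolist())
for fn in("side6","side_18.20"):
    g=cv2.cvtColor(cv2.imread(f"pics/{fn}.png"),cv2.COLOR_BGR2GRAY)
    for r in range(214,246): print(r,"".join("#" if v<90 else "+" if v<125 else "-" if v<155 else "." for v in g[r,246:285]))
```

```text
fold (-73.5, -100, 120) [0.26 0.39] 0.0 [530. 279. 182.]
fold (-73.5, -100, 120) [0.26 0.39] 0.0 [530. 279. 182.]
fold (-71, -100, 116) [0.32 0.4 ] 0.0 [531. 275. 178.]
fold (-71, -100, 116) [0.32 0.4 ] 0.0 [531. 275. 178.]
fold (-75, -101, 124) [0.2 0.4] 0.0 [529. 282. 185.]
fold (-75, -101, 124) [0.2 0.4] 0.0 [529. 282. 185.]
now (-73.5, -100, 120) [0.47 0.28] 0.0 [521. 274. 188.]
now (-73.5, -100, 120) [0.47 0.28] 0.0 [521. 274. 188.]
now (-71, -100, 116) [0.54 0.29] 0.0 [522. 270. 184.]
now (-71, -100, 116) [0.54 0.29] 0.0 [522. 270. 184.]
now (-75, -101, 124) [0.38 0.28] 0.0 [520. 278. 191.]
now (-75, -101, 124) [0.38 0.28] 0.0 [520. 278. 191.]
[[262.5, 220.6], [266.2, 230.0], [267.0, 232.0]]
214 .......................--------........
215 .......................-------.........
216 ........................-----..........
217 ..............-.........-----..........
218 ..............-----....------..........
219 .............--++++-...------..........
220 .............-+++++-.....---...........
221 .............-++++++-..................
222 .............-++++#+-................
[... 1722 characters left out ...]
 ............-+########++---............
231 ..............-+######+----............
232 ...............-+####++---...-.........
233 ...............-+####+--.....-.........
234 ................-+++++-......--........
235 -..............---..---.--...--........
236 ---------......-+--.-----+-.-+--.......
237 ++++++++-------++++-----++---+-........
238 +++++++++++++++++#++++++##+-+-.........
239 +++++++++++++++++#########+++-.........
240 ++++++++++++++++###########++..........
241 +++++++++++++++++###########-..........
242 ---++++++++++++++##########+-..........
243 .....----++++++############+...........
244 ............--+############+...........
245 ...............+###########+...........
```

The bolt is at about 0.47 and the fold has relaxed to about 0.28, so the finger ran outside the lever. I'll re-fold to about 0.5, then come straight down and actually grip the lever lightly for the crank.

Emit:
arm_command --targets '[{"hand":0,"x":0,"y":0,"z":-0.03,"yaw":0},{"hand":0,"x":0,"y":0,"z":-0.03,"yaw":-0.023},{"hand":0,"x":0.015,"y":0.0145,"z":0,"yaw":0},{"hand":0,"x":0.0145,"y":0.0142,"z":0,"yaw":0},{"hand":0,"x":0,"y":0,"z":0.02,"yaw":0},{"hand":0,"x":0,"y":0,"z":0.025,"yaw":0},{"hand":0,"x":0,"y":0,"z":0.021,"yaw":0},{"hand":0,"x":0,"y":0,"z":0,"yaw":0}]'

```text
clock: 19.05
eef_pos: [515.1, 264.8, 144.6]
eef_rot: [-3.138, 0.002, 1.608]
wrist_force: [-0.6, -0.0, -0.6]
finger_gap: 47.3
finger_force: 0.0
```

Emit:
arm_command --targets '[{"hand":0,"x":0,"y":0.0055,"z":0,"yaw":0},{"hand":0,"x":0,"y":0.0055,"z":0,"yaw":0},{"hand":0,"x":0,"y":0.0055,"z":0,"yaw":0},{"hand":0,"x":0,"y":0.0055,"z":0,"yaw":0},{"hand":0,"x":0,"y":0.0055,"z":0,"yaw":0},{"hand":0,"x":0,"y":0.0055,"z":0,"yaw":0},{"hand":0,"x":0,"y":0,"z":0,"yaw":0}]'

```text
clock: 19.75
eef_pos: [549.6, 266.6, 147.2]
eef_rot: [3.142, -0.0, 1.605]
wrist_force: [-2.5, 0.1, 1.1]
finger_gap: 46.8
finger_force: 1.1
```

```bash
python3 see.py .3 .46 .6
```

```text
19.75 46.8 1.113226660672808 [549.6 266.6 147.2] [ 3.142 -0.     1.605] [-2.5  0.1  1.1] [0.01 0.37 0.01] [0.39 0.46 1.38 0.   1.3  0.36]
200 .................---......---------...................
201 .................----...-----------...................
202 ..............--.----.---------..-....................
203 ..............--.-------------........................
204 ..............--.------------.........................
205 ..............--..---.------..........................
206 ..............--..--...----...........................
207 ..............--..--..................................
208 ..............--..--..................................
209 ..............--..--..................................
210 ..............--..--..................................
211 ..............--..--..................................
212 ..............-...--..................................
213 ...................-..................................
214 ..........-+---...--..................................
215 .........+###+-....-..................................
216 ........-+###+
[... 1045 characters left out ...]
34 -----..................--+++++-----..--......-........
235 ++++---------..........-----+------.---...............
236 ++++++++++++--------..--++-------+-.-+--..............
237 ++++++++++++++++++++---++++++---++---+-...............
238 ++++++++++++++++++++++++###+++++##+-+-................
239 ++++++++++++++++++++++++##########+++-................
240 +++++++++++++++++++++++############++...............--
241 ---++++++++++++++++++++#############-..............---
242 ......----+++++++++++++############+-.............----
243 ...........-----++++++#############+...............---
0.3 [[266.0, 230.0], [247.0, 222.0]]
0.46 [[266.0, 230.0], [247.0, 220.0]]
0.6 [[266.0, 230.0], [248.0, 217.0]]
```

Emit:
arm_command --targets '[{"hand":0,"x":0,"y":-0.01,"z":-0.03,"yaw":0},{"hand":0.4,"x":0,"y":-0.0095,"z":-0.03,"yaw":-0.15},{"hand":0.4,"x":0,"y":0,"z":0,"yaw":-0.15},{"hand":0.4,"x":0,"y":0,"z":0,"yaw":-0.15},{"hand":0.4,"x":0,"y":0,"z":0,"yaw":-0.15},{"hand":0.4,"x":0,"y":0,"z":0,"yaw":-0.15},{"hand":0.4,"x":0,"y":0,"z":0,"yaw":-0.15},{"hand":0.4,"x":0,"y":0,"z":0,"yaw":-0.15},{"hand":0.4,"x":0,"y":0,"z":0,"yaw":-0.15},{"hand":0.4,"x":0,"y":0,"z":0,"yaw":-0.15}]'

```text
clock: 20.8
eef_pos: [529.8, 266.0, 207.5]
eef_rot: [3.141, 0.001, 2.961]
wrist_force: [-0.3, -0.3, -0.4]
finger_gap: 66.0
finger_force: 0.0
```

Emit:
arm_command --targets '[{"hand":0.4,"x":0,"y":0,"z":0,"yaw":-0.15},{"hand":0.4,"x":0,"y":-0.0025,"z":0,"yaw":-0.069},{"hand":0.4,"x":0,"y":0,"z":0.025,"yaw":0},{"hand":0.4,"x":0,"y":0,"z":0.025,"yaw":0},{"hand":0.4,"x":0,"y":0,"z":0.015,"yaw":0},{"hand":0.4,"x":0,"y":0,"z":0,"yaw":0}]'

```text
clock: 21.4
eef_pos: [528.8, 263.1, 140.4]
eef_rot: [-3.14, -0.002, -3.109]
wrist_force: [-0.1, 0.1, -0.1]
finger_gap: 66.0
finger_force: 0.0
```

Emit:
arm_command --targets '[{"hand":-1,"x":0,"y":0,"z":0,"yaw":0},{"hand":-1,"x":0,"y":0,"z":0,"yaw":0},{"hand":-1,"x":0,"y":0,"z":0,"yaw":0},{"hand":-1,"x":0,"y":0,"z":0,"yaw":0},{"hand":-1,"x":0,"y":0,"z":0,"yaw":0},{"hand":-1,"x":0,"y":0,"z":0,"yaw":0}]' --newtons 10

```text
clock: 22.0
eef_pos: [529.6, 262.9, 142.4]
eef_rot: [-3.141, 0.0, -3.11]
wrist_force: [-0.3, -5.5, 1.6]
finger_gap: 32.2
finger_force: 9.3
```

```bash
python3 see.py .3 .46 .6; python3 -c "
from h import *
print(tool(.46),tool(.6))"
```

```text
22.0 32.2 9.339298867926118 [529.6 262.9 142.4] [-3.141  0.    -3.11 ] [-0.3 -5.5  1.6] [-1.01 -0.19  0.04] [ 0.4   0.43  1.45 -0.    1.27 -1.2 ]
200 #######################+------........................
201 ####################++++-------.......................
202 -++++++############+-----------.......................
203 --------++++++####+-----------........................
204 ......----------++-----------.........................
205 .................----.------..........................
206 ..............-...--...----...........................
207 .-....-...-.--------..................................
208 ...-.--.--..--+++---..................................
209 ...-....-...--+++---..................................
210 ............-------...................................
211 .............----.....................................
212 ...............--.....................................
213 ...............----...................................
214 ..............-+#+-...................................
215 ..............-+##+...................................
216 ......
[... 1221 characters left out ...]
.......
237 +++++++++++++++++-------+++-----++---+-...............
238 ++++++++++++++++++++++++##++++++##+-+-................
239 ++++++++++++++++++++++++##########+++-................
240 +++++++++++++++++++++++############++..............---
241 ---++++++++++++++++++++#############-..............---
242 .......----++++++++++++############+-.............----
243 ............-----++++++############+-..............---
0.3 [[266.0, 230.0], [247.0, 222.0]]
0.46 [[266.0, 230.0], [247.0, 220.0]]
0.6 [[266.0, 230.0], [248.0, 217.0]]
(array([529.64063861, 263.23751959, 142.60239383]), np.float64(-3.1105327656522954)) (array([529.44941802, 259.14098677, 144.33523046]), np.float64(3.002273907717257))
```

Gripped: the gap is 32 mm, which fits 22 mm seen at the slant. Next, the rows with no lead.

Run:
```python
from h import *
q,y=tool(.46); ths=np.arange(.56,3.81,.1)
r,p,yy=rows([tool(t) for t in ths],q,y%(2*np.pi))
for t,x in zip(ths,r): print(round(t,2),x[:3],round(float(x[3]),3),tool(t)[0].round(0))
```

```text
0.56 (0.0, -0.003, -0.001) 0.122 [530. 260. 144.]
0.66 (0.0005, -0.003, -0.0015) 0.121 [529. 257. 145.]
0.76 (-0.0, -0.003, -0.001) 0.118 [528. 255. 146.]
0.86 (0.0, -0.003, -0.0015) 0.115 [527. 252. 147.]
0.96 (0.0, -0.003, -0.001) 0.112 [526. 249. 148.]
1.06 (0.0, -0.003, -0.001) 0.108 [524. 246. 149.]
1.16 (0.0, -0.003, -0.001) 0.103 [523. 244. 150.]
1.26 (0.0, -0.003, -0.0005) 0.099 [520. 242. 151.]
1.36 (-0.0, -0.0035, -0.001) 0.096 [518. 240. 152.]
1.46 (-0.0, -0.003, -0.0005) 0.092 [515. 238. 152.]
1.56 (-0.0, -0.003, -0.0005) 0.089 [513. 236. 153.]
1.66 (-0.0005, -0.0035, -0.0) 0.087 [510. 235. 153.]
1.76 (0.0, -0.0035, -0.0) 0.085 [507. 233. 153.]
1.86 (0.0, -0.003, -0.0) 0.083 [504. 232. 153.]
1.96 (-0.0, -0.0035, -0.0) 0.082 [500. 232. 153.]
2.06 (-0.0, -0.003, 0.0005) 0.082 [497. 231. 153.]
2.16 (-0.0005, -0.0035, 0.0005) 0.082 [494. 231. 152.]
2.26 (0.0, -0.003, 0.0005) 0.083 [491. 231. 152.]
2.36 (-0.0, -0.0035, 0.001) 0.084 [487. 232. 151.]
2.46 (-0.0, -0.003, 0.001) 0.086 [484. 232. 150.]
2.56 (-0.0005, -0.003, 0.001) 0.088 [481. 233. 149.]
2.66 (0.0, -0.003, 0.001) 0.091 [479. 234. 147.]
2.76 (0.0, -0.003, 0.0015) 0.094 [476. 236. 146.]
2.86 (0.0, -0.0025, 0.0015) 0.098 [474. 237. 145.]
2.96 (-0.0, -0.003, 0.0015) 0.102 [472. 239. 143.]
3.06 (-0.0, -0.0025, 0.002) 0.106 [470. 241. 141.]
3.16 (-0.0, -0.0025, 0.0015) 0.11 [468. 243. 139.]
3.26 (-0.0, -0.0025, 0.002) 0.114 [467. 245. 138.]
3.36 (-0.0, -0.0025, 0.002) 0.117 [466. 247. 136.]
3.46 (0.0, -0.0025, 0.002) 0.12 [465. 250. 134.]
3.56 (0.0, -0.0025, 0.002) 0.122 [465. 252. 132.]
3.66 (0.0005, -0.0025, 0.002) 0.122 [465. 254. 130.]
3.76 (-0.0, -0.0025, 0.002) 0.121 [465. 257. 128.]
```

Emit:
arm_command --targets '[{"hand":-1,"x":0,"y":-0.003,"z":-0.001,"yaw":0.122},{"hand":-1,"x":0.0005,"y":-0.003,"z":-0.0015,"yaw":0.121},{"hand":-1,"x":0,"y":-0.003,"z":-0.001,"yaw":0.118},{"hand":-1,"x":0,"y":-0.003,"z":-0.0015,"yaw":0.115},{"hand":-1,"x":0,"y":-0.003,"z":-0.001,"yaw":0.112}]'

```text
clock: 22.55
eef_pos: [526.7, 249.9, 149.4]
eef_rot: [3.138, 0.001, 2.581]
wrist_force: [2.4, 3.4, 6.8]
finger_gap: 30.8
finger_force: 9.5
```

Emit:
arm_command --targets '[{"hand":-1,"x":0,"y":-0.003,"z":-0.001,"yaw":0.108},{"hand":-1,"x":0,"y":-0.003,"z":-0.001,"yaw":0.103},{"hand":-1,"x":0,"y":-0.003,"z":-0.0005,"yaw":0.099},{"hand":-1,"x":0,"y":-0.0035,"z":-0.001,"yaw":0.096}]'

```text
clock: 22.95
eef_pos: [518.9, 240.7, 153.4]
eef_rot: [3.137, 0.0, 2.176]
wrist_force: [3.1, 1.7, 7.1]
finger_gap: 27.5
finger_force: 9.4
```

```bash
python3 see.py 1.06 1.36 | grep -v "^2[0-9][0-9] \.*$"
```

```text
22.95 27.5 9.423182888422161 [518.9 240.7 153.4] [3.137 0.    2.176] [3.1 1.7 7.1] [ 0.39 -0.77  0.07] [ 0.37  0.37  1.5   0.    1.27 -0.24]
200 .........-------.......-##+----.......................
201 .........-------.......+##+----.......................
202 .........-------......-+##+----.......................
203 .........-------......-+##+----.......................
204 .........-------......-+##+---........................
205 .........---------++---+##+--.........................
206 .........-+----+++#++--+##+--.........................
207 .........------+####+-.-##+--.........................
208 .........------+####+---##+--.........................
209 .........------+#####+--##+--.........................
210 .........-+----+#####+++##+--.........................
211 .........-+----+######+###+--.........................
212 .........-+----+##########+-..........................
213 .........------+##########+-..........................
214 ..........-----+##########+...........................
215 ...........----+#########+-...........................
216 ...........
[... 1012 characters left out ...]
...-++###++-----.-.......-........
234 --....................---++++------..--......-........
235 ++-------..............---+--------.---...............
236 +++++++-----------.....------------.-++-..............
237 +++++++++++++++++++-----++------++---+-...............
238 +++++++++++++++++++++++++++---+++#+-+-................
239 ++++++++++++++++++++++++##+++++###+++-................
240 +++++++++++++++++++++++############++...............--
241 ---+-++++++++++++++++++#############-.............----
242 .......----++++++++++++############+-.............----
243 ............---+++++++#############+...............---
1.06 [[266.0, 230.0], [252.0, 212.0]]
1.36 [[266.0, 231.0], [256.0, 209.0]]
```

The lever tracks: its tip is at about (256,208), as predicted for 1.36 rad. Continuing.

Emit:
arm_command --targets '[{"hand":-1,"x":0,"y":-0.003,"z":-0.0005,"yaw":0.092},{"hand":-1,"x":0,"y":-0.003,"z":-0.0005,"yaw":0.089},{"hand":-1,"x":-0.0005,"y":-0.0035,"z":0,"yaw":0.087},{"hand":-1,"x":0,"y":-0.0035,"z":0,"yaw":0.085},{"hand":-1,"x":0,"y":-0.003,"z":0,"yaw":0.083},{"hand":-1,"x":0,"y":-0.0035,"z":0,"yaw":0.082},{"hand":-1,"x":0,"y":-0.003,"z":0.0005,"yaw":0.082},{"hand":-1,"x":-0.0005,"y":-0.0035,"z":0.0005,"yaw":0.082}]'

```text
clock: 23.8
eef_pos: [494.7, 232.0, 152.9]
eef_rot: [3.138, -0.002, 1.495]
wrist_force: [6.0, 1.4, 4.9]
finger_gap: 22.8
finger_force: 10.4
```

Emit:
arm_command --targets '[{"hand":-1,"x":0,"y":-0.003,"z":0.0005,"yaw":0.083},{"hand":-1,"x":0,"y":-0.0035,"z":0.001,"yaw":0.084},{"hand":-1,"x":0,"y":-0.003,"z":0.001,"yaw":0.086},{"hand":-1,"x":-0.0005,"y":-0.003,"z":0.001,"yaw":0.088},{"hand":-1,"x":0,"y":-0.003,"z":0.001,"yaw":0.091}]'

```text
clock: 24.3
eef_pos: [480.1, 235.2, 149.0]
eef_rot: [3.138, -0.005, 1.062]
wrist_force: [5.4, 0.8, 8.3]
finger_gap: 26.5
finger_force: 12.1
```

```bash
python3 see.py 2.46 2.66 | grep -v "^2[0-9][0-9] \.*$"
```

```text
24.3 26.5 12.101000635791479 [480.1 235.2 149. ] [ 3.138 -0.005  1.062] [5.4 0.8 8.3] [-0.04 -1.34  0.04] [0.39 0.29 1.61 0.   1.23 0.9 ]
200 ..........................--+####+....-------.......--
201 ........................----+####+....--------......--
202 ......................------+####+....--------.....---
203 ......................------+####-....--------.....---
204 ......................------+####-....--------.....---
205 ......................------+####-....--------........
206 .......................-----+####-.-----------........
207 ..........................--+####++++--------.........
208 ..........................--+########+-------.........
209 ...........................-+########+-------.........
210 ..........................--+########+-------.........
211 ...........................-+########+-------.........
212 ...........................-+########+------..........
213 ...........................-+#######+-------..........
214 ...........................-+#######+-------..........
215 ............................+#######+-------..........
216 ..............
[... 1009 characters left out ...]
...--++###++----.--......-........
234 --......................--++#+------.--...............
235 ++-------................---++-.-+-..--...............
236 +++++-----------............----++-.----..............
237 +++++++++++++++++---------...--+++---+-...............
238 +++++++++++++++++++++++++-----++++----................
239 ++++++++++++++++++++++++++++++++##+++-................
240 +++++++++++++++++++++++++##########++...............--
241 -----++++++++++++++++++++###########-...............--
242 .......----+++++++++++++############-...............--
243 .............----++++++############+...............---
2.46 [[267.0, 231.0], [272.0, 210.0]]
2.66 [[267.0, 231.0], [275.0, 212.0]]
```

Emit:
arm_command --targets '[{"hand":-1,"x":0,"y":-0.003,"z":0.0015,"yaw":0.094},{"hand":-1,"x":0,"y":-0.0025,"z":0.0015,"yaw":0.098},{"hand":-1,"x":0,"y":-0.003,"z":0.0015,"yaw":0.102},{"hand":-1,"x":0,"y":-0.0025,"z":0.002,"yaw":0.106},{"hand":-1,"x":0,"y":-0.0025,"z":0.0015,"yaw":0.11}]'

```text
clock: 24.85
eef_pos: [469.4, 242.8, 139.8]
eef_rot: [3.14, -0.003, 0.551]
wrist_force: [7.4, -5.0, -0.9]
finger_gap: 9.8
finger_force: 6.8
```

Emit:
arm_command --targets '[{"hand":-1,"x":0,"y":-0.0025,"z":0.002,"yaw":0.114},{"hand":-1,"x":0,"y":-0.0025,"z":0.002,"yaw":0.117},{"hand":-1,"x":0,"y":-0.0025,"z":0.002,"yaw":0.12}]'

```text
clock: 25.15
eef_pos: [465.6, 249.7, 133.5]
eef_rot: [3.142, -0.002, 0.2]
wrist_force: [4.0, -4.7, 1.0]
finger_gap: 0.6
finger_force: 2.5
```

```bash
python3 see.py 3.26 3.46 3.6| grep -v "^2[0-9][0-9] \.*$"
```

```text
25.15 0.6 2.540582820220152 [465.6 249.7 133.5] [ 3.142e+00 -2.000e-03  2.000e-01] [ 4.  -4.7  1. ] [-0.8  -0.79  0.05] [ 0.42  0.3   1.64 -0.    1.2   1.79]
200 ........................-+###++#######################
201 .......................--+############################
202 ......................---+########+###################
203 ......................--++############################
204 ......................--++############################
205 ......................---+############################
206 .......................---++++++++++##################
207 ..........................---------------+++++++++++++
208 .....................................---..------------
209 ............................---.......................
210 ...........................--+--.................-----
211 ...........................-+++--...............--+++-
212 ...........................-+++-................--+++-
213 ............................----................---+--
214 .................................................----.
215 ................................................-----
[... 1066 characters left out ...]
4 --........................+###########++-.............
235 ++------..................-++++++++--++-..............
236 ++++++----------............-------.-+-...............
237 +++++++++++++++++--------....------.---...............
238 ++++++++++++++++++++++++++++----++----................
239 +++++++++++++++++++++++++++++++++++++-................
240 +++++++++++++++++++++++++####++####++...............--
241 ---+-+++++++++++++++++++++##########-..............---
242 .......----+++++++++++++++#########+-..............---
243 .............----++++++############+...............---
3.26 [[267.0, 231.0], [279.0, 220.0]]
3.46 [[267.0, 231.0], [279.0, 223.0]]
3.6 [[267.0, 231.0], [279.0, 226.0]]
```

The lever slipped out and seems to have folded further. Solving its angles.

Run:
```python
from h import *
from scipy.optimize import least_squares
for px in((283.5,228.5),(284.5,227.5),(282.5,229)):
    f=lambda v: np.r_[proj("side",[lev(v[0],v[1],88)])[0]-px]
    for g in((3.,.7),(3.5,1.2),(2.8,1.2),(3.6,.8)):
        s=least_squares(f,g,bounds=((2,0),(3.7,1.6))); print(px,s.x.round(2),round(s.cost,2),lev(*s.x,88).round(0))
```

```text
(283.5, 228.5) [3.68 0.62] 0.0 [446. 260. 163.]
(283.5, 228.5) [3.68 0.62] 0.0 [446. 260. 163.]
(283.5, 228.5) [3.68 0.62] 0.0 [446. 260. 163.]
(283.5, 228.5) [3.68 0.62] 0.0 [446. 260. 163.]
(284.5, 227.5) [3.62 0.64] 0.0 [445. 257. 164.]
(284.5, 227.5) [3.62 0.64] 0.0 [445. 257. 164.]
(284.5, 227.5) [3.62 0.64] 0.0 [445. 257. 164.]
(284.5, 227.5) [3.62 0.64] 0.0 [445. 257. 164.]
(282.5, 229) [3.7  0.59] 0.09 [448. 261. 163.]
(282.5, 229) [3.7  0.59] 0.09 [448. 261. 163.]
(282.5, 229) [3.7  0.59] 0.09 [448. 261. 163.]
(282.5, 229) [3.7  0.59] 0.09 [448. 261. 163.]
```

The fit gives bolt ≈3.6, fold ≈0.62, possibly already snug. To be safe I'll re-grip more firmly, unfold a bit, and push clockwise against the stop.

Emit:
arm_command --targets '[{"hand":-1,"x":0.002,"y":0,"z":-0.02,"yaw":0},{"hand":0.4,"x":0,"y":0,"z":-0.04,"yaw":0.08},{"hand":0.4,"x":0,"y":0,"z":-0.01,"yaw":0.087},{"hand":0.4,"x":-0.006,"y":0,"z":0,"yaw":0},{"hand":0.4,"x":-0.006,"y":0,"z":0,"yaw":0},{"hand":0.4,"x":0,"y":0,"z":0,"yaw":0},{"hand":0.4,"x":0,"y":0,"z":0,"yaw":0}]'

```text
clock: 25.9
eef_pos: [454.5, 249.6, 202.5]
eef_rot: [3.141, 0.001, 0.04]
wrist_force: [-0.3, 0.3, 0.1]
finger_gap: 45.3
finger_force: 0.0
```

Emit:
arm_command --targets '[{"hand":0.4,"x":0,"y":0,"z":0.03,"yaw":0},{"hand":0.4,"x":0,"y":0,"z":0.03,"yaw":0},{"hand":0.4,"x":0,"y":0,"z":0.015,"yaw":0},{"hand":0.4,"x":0,"y":0,"z":0,"yaw":0}]'

```text
clock: 26.3
eef_pos: [453.9, 249.1, 125.9]
eef_rot: [3.14, 0.004, 0.039]
wrist_force: [0.6, 0.4, 0.0]
finger_gap: 65.7
finger_force: 0.0
```

Emit:
arm_command --targets '[{"hand":-1,"x":0,"y":0,"z":0,"yaw":0},{"hand":-1,"x":0,"y":0,"z":0,"yaw":0},{"hand":-1,"x":0,"y":0,"z":0,"yaw":0},{"hand":-1,"x":0,"y":0,"z":0,"yaw":0},{"hand":-1,"x":0,"y":0,"z":0,"yaw":0},{"hand":-1,"x":0,"y":0,"z":0,"yaw":0}]' --newtons 15

```text
clock: 26.9
eef_pos: [455.1, 249.6, 128.5]
eef_rot: [-3.142, -0.001, 0.038]
wrist_force: [0.1, 0.2, 0.7]
finger_gap: 27.3
finger_force: 12.9
```

```bash
python3 see.py 3.46 3.6| grep -v "^2[0-9][0-9] \.*$"
```

```text
26.9 27.3 12.947417264222167 [455.1 249.6 128.5] [-3.142e+00 -1.000e-03  3.800e-02] [0.1 0.2 0.7] [ 0.02  0.02 -0.21] [ 0.43  0.28  1.67 -0.    1.18  1.96]
200 ........................-#############################
201 .......................-+##++#########################
202 ......................-++#############################
203 ......................-+##############################
204 ......................-+#####################+########
205 ......................-+####################+++#######
206 .......................-+#############################
207 ........................-++++#########################
208 .........................------++++++#################
209 ................................------++++++#########+
210 ..........................---........--------++++++++-
211 .........................--++--............-----------
212 .........................--+++--.................-....
213 ..........................-++---.-..-...-......----...
214 ..........................-----..-.-.----..-..--+++-..
215 ...........................--...........-----.--+++--.

[... 1026 characters left out ...]
.......-###########++-....-........
234 --........................+########++++-..............
235 ++-------.................-++++++++--++-..............
236 ++++++----------..............-----.---...............
237 ++++++++++++++++---------.....-----.---...............
238 ++++++++++++++++++++++++++++----++----................
239 +++++++++++++++++++++++++++++++++++++-................
240 +++++++++++++++++++++++++###++#####++.................
241 .----++++++++++++++++++++###########-.................
242 .......----+++++++++++++++#########+-.................
243 .............----+++++++++#########+-.................
3.46 [[267.0, 231.0], [279.0, 223.0]]
3.6 [[267.0, 231.0], [279.0, 226.0]]
```

The grip is solid, with a gap of 27.3 = 22/cos 35°, as expected for a snug bolt. Now unfold about 11 mm and test clockwise against the stop.

Emit:
arm_command --targets '[{"hand":-1,"x":0.003,"y":0,"z":-0.001,"yaw":0},{"hand":-1,"x":0.003,"y":0,"z":-0.001,"yaw":0},{"hand":-1,"x":0.003,"y":0,"z":-0.001,"yaw":0},{"hand":-1,"x":0.002,"y":0,"z":0,"yaw":0},{"hand":-1,"x":0,"y":0,"z":0,"yaw":0}]'

```text
clock: 27.45
eef_pos: [465.3, 249.9, 131.3]
eef_rot: [3.141, 0.003, 0.038]
wrist_force: [-8.5, -2.4, 6.6]
finger_gap: 24.2
finger_force: 15.0
```

Emit:
arm_command --targets '[{"hand":-1,"x":0,"y":-0.002,"z":0,"yaw":0},{"hand":-1,"x":0,"y":0,"z":0,"yaw":0}]'

```text
clock: 27.65
eef_pos: [465.3, 251.5, 131.1]
eef_rot: [3.14, 0.002, 0.038]
wrist_force: [-6.8, -3.8, 5.0]
finger_gap: 24.6
finger_force: 16.3
```

Emit:
arm_command --targets '[{"hand":-1,"x":0,"y":-0.002,"z":0.001,"yaw":0},{"hand":-1,"x":0,"y":0,"z":0,"yaw":0}]'

```text
clock: 27.85
eef_pos: [465.4, 253.2, 130.1]
eef_rot: [3.14, 0.002, 0.038]
wrist_force: [-4.9, -5.5, 5.6]
finger_gap: 23.9
finger_force: 15.6
```

Emit:
arm_command --targets '[{"hand":-1,"x":0,"y":-0.002,"z":0.001,"yaw":0},{"hand":-1,"x":0,"y":0,"z":0,"yaw":0}]'

```text
clock: 28.05
eef_pos: [465.4, 254.9, 129.2]
eef_rot: [3.139, 0.002, 0.037]
wrist_force: [-5.2, -8.5, 5.9]
finger_gap: 24.1
finger_force: 17.3
```

Emit:
arm_command --targets '[{"hand":-1,"x":0,"y":-0.002,"z":0.001,"yaw":0},{"hand":-1,"x":0,"y":0,"z":0,"yaw":0}]'

```text
clock: 28.25
eef_pos: [465.4, 256.5, 128.2]
eef_rot: [3.138, 0.002, 0.037]
wrist_force: [-4.3, -12.3, 7.7]
finger_gap: 24.1
finger_force: 19.3
```

Emit:
arm_command --targets '[{"hand":-1,"x":0,"y":-0.002,"z":0.001,"yaw":0},{"hand":-1,"x":0,"y":0,"z":0,"yaw":0}]'

```text
clock: 28.45
eef_pos: [465.5, 258.2, 127.0]
eef_rot: [3.138, 0.002, 0.037]
wrist_force: [-2.3, -12.0, 3.5]
finger_gap: 24.0
finger_force: 16.9
```

```bash
python3 see.py 3.46 3.6| grep -v "^2[0-9][0-9] \.*$"
```

```text
28.45 24.0 16.88270685262978 [465.5 258.2 127. ] [3.138e+00 2.000e-03 3.700e-02] [ -2.3 -12.    3.5] [-2.56  0.43 -0.28] [ 0.44  0.32  1.64 -0.    1.19  1.97]
200 ...................-+###############################+.
201 ...................+################################+.
202 ..................-+################################-.
203 ..................-+################################-.
204 ..................-################################+-.
205 ..................+#########################+######+-.
206 .................-+########################+++#####+..
207 ..................+###################++###++######-..
208 ..................-###############################+...
209 ..................-++############################-....
210 ...................---++++++####################+.....
211 ......................-------++++++#############-.....
212 ......................-.....---------++++++####+-.....
213 ...................------.........-----------+--......
214 ...................--+++--..........-........--.......
215 ....................-+++--..-..-..-.-.....---.......
[... 1029 characters left out ...]
.......-######+--..----...-........
234 --........................-#####++-------.............
235 ++-------.................-+++++--------..............
236 +++++++---------............----.....---..............
237 +++++++++++++++++-------.....-----..-+-...............
238 ++++++++++++++++++++++++++------++----................
239 +++++++++++++++++++++++++++++++++++++-................
240 +++++++++++++++++++++++++###++#####++.................
241 -----+++++++++++++++++++++#########+-................-
242 ........---+++++++++++++++#########+-................-
243 .............----+++++++++#########+................--
3.46 [[267.0, 231.0], [279.0, 223.0]]
3.6 [[267.0, 231.0], [279.0, 226.0]]
```

The tip stayed at (283,228) under a clockwise torque of ~0.3 N m, so the bolt is at its stop. To make sure "lever open" counts, I'll unfold it to about 0.3 with the fingers along jig y, then fold it down from the same straddle.

Emit:
arm_command --targets '[{"hand":0.3,"x":0,"y":0.006,"z":0,"yaw":0},{"hand":0.3,"x":0,"y":0,"z":0,"yaw":0},{"hand":0.3,"x":0,"y":0,"z":0,"yaw":0},{"hand":0.3,"x":0,"y":0,"z":-0.03,"yaw":0},{"hand":0.3,"x":0,"y":0,"z":-0.04,"yaw":0},{"hand":0.3,"x":0,"y":0,"z":-0.01,"yaw":-0.15},{"hand":0.3,"x":0,"y":0,"z":0,"yaw":-0.15},{"hand":0.3,"x":0,"y":0,"z":0,"yaw":-0.15},{"hand":0.3,"x":0,"y":0,"z":0,"yaw":-0.15},{"hand":0.3,"x":0,"y":0,"z":0,"yaw":-0.15}]'

```text
clock: 29.5
eef_pos: [465.8, 254.3, 207.1]
eef_rot: [-3.142, 0.0, 0.794]
wrist_force: [-0.4, 0.4, -0.3]
finger_gap: 61.3
finger_force: 0.0
```

Emit:
arm_command --targets '[{"hand":0.3,"x":0,"y":0,"z":0,"yaw":-0.15},{"hand":0.3,"x":0,"y":0,"z":0,"yaw":-0.15},{"hand":0.3,"x":0,"y":0,"z":0,"yaw":-0.15},{"hand":0.3,"x":0,"y":0,"z":0,"yaw":-0.15},{"hand":0.3,"x":0,"y":0,"z":0,"yaw":-0.15},{"hand":0.3,"x":-0.002,"y":-0.01,"z":0,"yaw":-0.067},{"hand":0.3,"x":0,"y":0,"z":0.03,"yaw":0},{"hand":0.3,"x":0,"y":0,"z":0.03,"yaw":0},{"hand":0.3,"x":0,"y":0,"z":0.018,"yaw":0},{"hand":0.3,"x":0,"y":0,"z":0,"yaw":0}]'

```text
clock: 30.5
eef_pos: [454.6, 252.1, 126.9]
eef_rot: [-3.138, 0.002, 1.605]
wrist_force: [-0.9, 0.1, 0.0]
finger_gap: 61.3
finger_force: 0.0
```

```bash
python3 see.py 3.6| grep -v "^2[0-9][0-9] \.*$"
```

```text
30.5 61.3 0.0 [454.6 252.1 126.9] [-3.138e+00  2.000e-03  1.605e+00] [-0.9  0.1  0. ] [-0.04 -0.06  0.05] [0.44 0.29 1.67 0.   1.19 0.4 ]
200 ..........---......+#########+++++++++++++++++++++++--
201 .........---.......-#########+++------++++++++++++++++
202 ..........-........-+#######++---......-------++++++++
203 ....................-++++###+---...............-----++
204 .....................---++++----......................
205 ......................----------......................
206 .......................-----.-++......................
207 .........................--..-++......................
208 ..........................--.-++......................
209 ............................--++......................
210 .............................-++-.....................
211 .............................-++-.....................
212 .............................-++-.....................
213 ............................--++-.....................
214 .............................-++-.....................
215 ............................--++-.....................
216 ..............
[... 970 characters left out ...]
###+++-.......
233 ..........................+#############++----........
234 --........................+###########+-..............
235 +-------..................++##+++++++++-..............
236 ++++------------..........--++-------+-...............
237 ++++++++++++++++---------------------+-...............
238 ++++++++++++++++++++++++++++++--++--+-................
239 +++++++++++++++++++++++++#+++++++++++-................
240 +++++++++++++++++++++++++###+++####++.................
241 .-----++++++++++++++++++++#########+-.................
242 ........---+++++++++++++++#########+-.................
243 .............----+++++++++#########+..................
3.6 [[267.0, 231.0], [279.0, 226.0]]
```

Emit:
arm_command --targets '[{"hand":0.3,"x":0,"y":0.005,"z":0,"yaw":0},{"hand":0.3,"x":0,"y":0.005,"z":0,"yaw":0},{"hand":0.3,"x":0,"y":0.005,"z":0,"yaw":0},{"hand":0.3,"x":0,"y":0.005,"z":0,"yaw":0},{"hand":0.3,"x":0,"y":0.005,"z":0,"yaw":0},{"hand":0.3,"x":0,"y":0.005,"z":0,"yaw":0}]'

```text
clock: 31.15
eef_pos: [485.7, 253.6, 129.5]
eef_rot: [-3.141, -0.0, 1.605]
wrist_force: [-4.4, 1.2, 3.4]
finger_gap: 60.9
finger_force: 2.4
```

Emit:
arm_command --targets '[{"hand":0.3,"x":0,"y":0.005,"z":0,"yaw":0},{"hand":0.3,"x":0,"y":0.005,"z":0,"yaw":0},{"hand":0.3,"x":0,"y":0,"z":0,"yaw":0}]'

```text
clock: 31.45
eef_pos: [496.2, 253.7, 129.2]
eef_rot: [3.142, -0.0, 1.605]
wrist_force: [-3.3, 1.4, 1.6]
finger_gap: 61.2
finger_force: 1.4
```

```bash
python3 see.py 3.6| grep -v "^2[0-9][0-9] \.*$"; python3 -c "
from h import *
for b in (.2,.3,.4,.5,.6,.7,.8): print(b,proj('side',[lev(3.6,b,88),lev(3.45,b,88),lev(3.2,b,88)]).round(1).tolist())"
```

```text
31.45 61.2 1.3841791497543454 [496.2 253.7 129.2] [ 3.142 -0.     1.605] [-3.3  1.4  1.6] [ 0.13  0.45 -0.03] [0.41 0.36 1.56 0.   1.21 0.37]
200 ....----++++---..........-----------++#########++-++++
201 .........-------........--------.....-+########++++++#
202 ...........---+-......---------......-+########+-----+
203 ............--++-.....--------.......-+########+.....-
204 ............--++-.....-------.........-+#######-......
205 ............-+++-.....------...........---+++++-......
206 ............-+#+-......----..............-----........
207 ............-+#+-..........................--.........
208 ............-+#+.......................---.--.........
209 ............-+#+.......................--.---.........
210 ............-+#+......................---.---.........
211 ............-+#+......................---.---.........
212 ............-+#+-.....................---.--..........
213 ............-+#+......................---.--..........
214 ............-+#+-......................--.--..........
215 ............-+#+-......................-----..........
216 ..........
[... 1345 characters left out ...]
9 ++++++++++++++++++++++++###++++++++++-................
240 +++++++++++++++++++++++#####+++####++..............---
241 -----++++++++++++++++++#############-..............---
242 ........---++++++++++++############+-..............---
243 .............----+++++#############+...............---
3.6 [[267.0, 231.0], [279.0, 226.0]]
0.2 [[270.1, 223.5], [270.2, 222.4], [270.0, 220.6]]
0.3 [[273.6, 224.2], [273.7, 222.6], [273.4, 220.0]]
0.4 [[277.0, 225.0], [277.1, 222.9], [276.7, 219.5]]
0.5 [[280.2, 225.9], [280.4, 223.3], [279.9, 219.2]]
0.6 [[283.3, 226.8], [283.6, 223.8], [283.0, 219.0]]
0.7 [[286.2, 227.7], [286.5, 224.4], [285.8, 218.9]]
0.8 [[288.9, 228.7], [289.2, 225.1], [288.4, 219.0]]
```

The tip is at (275.5,225), i.e. fold ≈0.37 and bolt ≈3.6, so the open-and-snug state is met. Next I plan the fold arc for the +y finger's inner lower edge.

Run:
```python
from h import *
Lc=58; P=[]
for b in np.r_[np.arange(.4,1.5,.1),1.571,1.65]:
    pv=lev(3.6,0,0); n=jy*np.cos(b)+a*np.sin(b)
    Q=pv+Lc*(a*np.cos(b)-jy*np.sin(b))+5.5*n; Q[2]+=6*np.sin(b)
    T=Q-30.6*jy; T[2]-=21; P.append((b,T))
r,_,_=rows([(T,1.604) for b,T in P],[496.2,253.7,129.2],1.604)
for (b,T),x in zip(P,r): print(round(b,2),T.round(1),x[:3])
```

```text
0.4 [449.4 247.6 133.6] (-0.0045, -0.047, -0.0045)
0.5 [444.  246.2 132.5] (-0.001, -0.0055, 0.001)
0.6 [438.8 244.6 130.9] (-0.0015, -0.005, 0.002)
0.7 [433.9 242.6 128.8] (-0.002, -0.005, 0.002)
0.8 [429.4 240.5 126.4] (-0.002, -0.005, 0.0025)
0.9 [425.2 238.  123.5] (-0.0025, -0.004, 0.0025)
1.0 [421.5 235.4 120.2] (-0.0025, -0.004, 0.0035)
1.1 [418.2 232.5 116.6] (-0.0025, -0.003, 0.0035)
1.2 [415.4 229.5 112.7] (-0.003, -0.003, 0.004)
1.3 [413.2 226.4 108.6] (-0.003, -0.0025, 0.004)
1.4 [411.5 223.2 104.2] (-0.003, -0.0015, 0.0045)
1.57 [409.9 217.5  96.2] (-0.006, -0.002, 0.008)
1.65 [409.7 214.8  92.4] (-0.0025, -0.0, 0.004)
```

Emit:
arm_command --targets '[{"hand":0.3,"x":-0.0015,"y":-0.016,"z":-0.0015,"yaw":0},{"hand":0.3,"x":-0.0015,"y":-0.016,"z":-0.0015,"yaw":0},{"hand":0.3,"x":-0.0015,"y":-0.015,"z":-0.0015,"yaw":0},{"hand":0.3,"x":-0.001,"y":-0.0055,"z":0.001,"yaw":0},{"hand":0.3,"x":-0.0015,"y":-0.005,"z":0.002,"yaw":0},{"hand":0.3,"x":-0.002,"y":-0.005,"z":0.002,"yaw":0}]'

```text
clock: 32.1
eef_pos: [433.9, 242.6, 128.8]
eef_rot: [3.141, -0.0, 1.605]
wrist_force: [3.2, 1.1, 1.2]
finger_gap: 61.5
finger_force: 1.5
```

Emit:
arm_command --targets '[{"hand":0.3,"x":-0.002,"y":-0.005,"z":0.0025,"yaw":0},{"hand":0.3,"x":-0.0025,"y":-0.004,"z":0.0025,"yaw":0},{"hand":0.3,"x":-0.0025,"y":-0.004,"z":0.0035,"yaw":0},{"hand":0.3,"x":-0.0025,"y":-0.003,"z":0.0035,"yaw":0}]'

```text
clock: 32.5
eef_pos: [417.6, 232.3, 116.4]
eef_rot: [-3.141, -0.0, 1.605]
wrist_force: [1.6, 1.7, 2.4]
finger_gap: 61.3
finger_force: 1.3
```

```bash
sed -i 's/238,292,200,244/248,306,205,252/' see.py; python3 see.py 3.6| grep -v "^2[0-9][0-9] \.*$"; python3 -c "
from h import *
for b in (.9,1,1.1,1.2,1.3,1.4,1.5,1.57): print(b,proj('side',[lev(3.6,b,88)]).round(1).tolist())"
```

```text
32.5 61.3 1.3004703435581177 [417.6 232.3 116.4] [-3.141 -0.     1.605] [1.6 1.7 2.4] [ 0.23 -0.63 -0.02] [0.43 0.21 1.8  0.   1.13 0.4 ]
205 ............------...............-----....................
206 .............----.................---+-...................
207 ...............-...................--+-...................
208 ...................................-++-...................
209 ...................................-++....................
210 ..................................--++....................
211 ..................................--++....................
212 ..................................--++....................
213 ..................................--++....................
214 .................................---++....................
215 ..................................--++....................
216 ..................................--+++--.................
217 ..................................--+###+++++----.........
218 ..................................--+############++-......
219 ..................................--+##############+......
220 .............
[... 1502 characters left out ...]
.......--++###########+...............--------.........
245 .............+###########-...............---------------..
246 .............-##########+-...............----+++----------
247 .............-##########-................---++++----------
248 .............-#########+................----+++-----------
249 .............+#########+................---+++------------
250 ............-##########+................------------------
251 ............+###########-...............------------------
3.6 [[267.0, 231.0], [279.0, 226.0]]
0.9 [[291.3, 229.8]]
1 [[293.4, 230.8]]
1.1 [[295.2, 231.8]]
1.2 [[296.7, 232.8]]
1.3 [[297.9, 233.8]]
1.4 [[298.8, 234.7]]
1.5 [[299.3, 235.6]]
1.57 [[299.4, 236.2]]
```

The tip is at (293,232), so the fold is about 1.05. Continuing down.

Emit:
arm_command --targets '[{"hand":0.3,"x":-0.003,"y":-0.003,"z":0.004,"yaw":0},{"hand":0.3,"x":-0.003,"y":-0.0025,"z":0.004,"yaw":0},{"hand":0.3,"x":-0.003,"y":-0.0015,"z":0.0045,"yaw":0},{"hand":0.3,"x":-0.003,"y":-0.001,"z":0.004,"yaw":0}]'

```text
clock: 32.95
eef_pos: [409.9, 220.0, 99.8]
eef_rot: [-3.141, 0.0, 1.605]
wrist_force: [0.0, 1.5, 2.9]
finger_gap: 61.2
finger_force: 1.3
```

Emit:
arm_command --targets '[{"hand":0.3,"x":-0.003,"y":-0.001,"z":0.004,"yaw":0},{"hand":0.3,"x":-0.0015,"y":0,"z":0.002,"yaw":0},{"hand":0.3,"x":0,"y":0,"z":0,"yaw":0}]'

```text
clock: 33.25
eef_pos: [409.2, 215.5, 93.9]
eef_rot: [-3.141, 0.0, 1.605]
wrist_force: [1.0, 1.1, 0.7]
finger_gap: 61.0
finger_force: 0.6
```

```bash
python3 see.py 3.6| sed -n '1p;/^22[0-9] /p;/^23/p;/^24/p'
```

```text
33.25 61.0 0.6394238647771999 [409.2 215.5  93.9] [-3.141  0.     1.605] [1.  1.1 0.7] [ 0.08 -0.08  0.02] [ 0.41  0.21  1.86 -0.    1.07  0.37]
220 .......................................-+##########+......
221 .......................................-+##########+......
222 .......................................-+##########+......
223 .......................................-+++---++##+-......
224 ......................................--++.....---........
225 ......................................--+-................
226 ......................................--+-................
227 ......................................--+-................
228 .......................................-+-................
229 ................-+++++-................-+-................
230 ................-+####+++-------.......-+-................
231 .................+######+++++++++++--..-+-................
232 ................-+##########+++####++---++++---...........
233 ................-+#########++++#####++-++#####++++-.......
234 ................-+#########++++#######++##########+.......
235 ......
[... 234 characters left out ...]
.......
239 +++++++++++++++#+++++++++++-.........-+++#########+.......
240 +++++++++++++++###+++####++...........---+++++++#+-.......
241 ++++++++++++++++#########+-..............-----+++--.......
242 -+++++++++++++++#########+-..............---------........
243 ..-----+++++++++#########+-..............---------........
244 ..........--++###########+...............-----------.---..
245 .............+###########-...............-----------------
246 .............-##########+-...............----+++----------
247 .............-##########-................---+++++---------
248 .............-#########+................----+++++---------
249 .............+#########+................---+++------------
```

The tip is at (298,237), near 1.5 rad. Press on to the stop.

Emit:
arm_command --targets '[{"hand":0.3,"x":-0.001,"y":0,"z":0.002,"yaw":0},{"hand":0.3,"x":-0.001,"y":0,"z":0.002,"yaw":0},{"hand":0.3,"x":0,"y":0,"z":0,"yaw":0}]'

```text
clock: 33.6
eef_pos: [409.6, 214.6, 91.2]
eef_rot: [3.141, -0.002, 1.605]
wrist_force: [-6.7, 5.3, 14.3]
finger_gap: 61.0
finger_force: 7.3
```

Emit:
arm_command --targets '[{"hand":0.3,"x":-0.001,"y":0,"z":0.002,"yaw":0},{"hand":0.3,"x":0,"y":0,"z":0,"yaw":0}]'

```text
clock: 33.8
eef_pos: [409.6, 214.4, 89.9]
eef_rot: [3.14, -0.003, 1.605]
wrist_force: [-14.2, 9.8, 25.0]
finger_gap: 60.8
finger_force: 12.2
```

Emit:
arm_command --targets '[{"hand":0.3,"x":-0.001,"y":0,"z":0.002,"yaw":0},{"hand":0.3,"x":0,"y":0,"z":0,"yaw":0}]'

```text
clock: 34.0
eef_pos: [410.3, 213.6, 88.5]
eef_rot: [3.138, -0.004, 1.606]
wrist_force: [-9.8, 7.4, 27.2]
finger_gap: 60.9
finger_force: 13.4
```

Force rose to 27 N, so the lever is on its stop. Retreat and verify numerically.

Emit:
arm_command --targets '[{"hand":0.3,"x":0,"y":0,"z":-0.01,"yaw":0},{"hand":0.3,"x":0,"y":0,"z":-0.04,"yaw":0},{"hand":0.3,"x":0,"y":0,"z":-0.05,"yaw":0},{"hand":0.3,"x":-0.02,"y":0,"z":-0.03,"yaw":0},{"hand":0.3,"x":-0.045,"y":0,"z":0,"yaw":0},{"hand":0.3,"x":-0.045,"y":0,"z":0,"yaw":0},{"hand":0.3,"x":-0.045,"y":0,"z":0,"yaw":0},{"hand":0.3,"x":-0.045,"y":0,"z":0,"yaw":0},{"hand":0.3,"x":-0.045,"y":0,"z":0,"yaw":0},{"hand":0.3,"x":0,"y":0,"z":0,"yaw":0}]'

```text
clock: 35.0
eef_pos: [417.6, -37.1, 216.0]
eef_rot: [-3.141, 0.001, 1.6]
wrist_force: [-0.6, 1.3, 0.6]
finger_gap: 61.2
finger_force: 0.0
```

```bash
python3 see.py 3.6| sed -n '1p;/^22[0-9] /p;/^23/p;/^24/p'
python3 - <<'E'
from h import *
t=camera("top")[:,:,::-1].copy(); cv2.imwrite("pics/topE.png",t)
w,b=masks(t,"top"); m=np.zeros_like(b); m[140:250,200:250]=b[140:250,200:250]
rep(*quad("top",m,47))
g=cv2.cvtColor(t,cv2.COLOR_BGR2GRAY)
for r in range(218,266): print(r,"".join("#" if v<70 else "+" if v<120 else "-" if v<160 else "." for v in g[r,175:240]))
for b in (1.3,1.4,1.5,1.571): print(b,proj("top",[lev(3.6,b,k) for k in(0,88)]).round(1).tolist(),proj("side",[lev(3.6,b,k) for k in(0,88)]).round(1).tolist(),proj("top",[lev(3.4,b,88)]).round(1).tolist())
E
```

```text
35.0 61.2 0.0 [417.6 -37.1 216. ] [-3.141e+00  1.000e-03  1.600e+00] [-0.6  1.3  0.6] [-0.02 -0.05  0.03] [-0.18 -0.02  1.81 -0.    1.35 -0.2 ]
220 ......................................+#############++++++
221 ......................................-#############++++++
222 ......................................-+############++++++
223 ......................................-++###########++++++
224 .......................................-+++++++++#++++++++
225 ........................................----++++++++++++++
226 ...........................................----+++++++++++
227 ..............................................-----+++++++
228 ..................................................---+++++
229 ................--------.............................-----
230 ................-++++++--------...........................
231 ................-++++++++++++++-------....................
232 ................-+++++++++++++++++++++---------...........
233 ................-+++++++++++++++++++++++++++++-----.......
234 ................-+++++++++++++++++++++++++++++++++-.......
235 -......
[... 4175 characters left out ...]

261 ......................................-....--------------........
262 ............................................------------.....--..
263 ..............................................---------......--..
264 ................................................------...........
265 ..................................................----...........
1.3 [[196.3, 224.5], [190.4, 254.8]] [[266.8, 231.5], [297.9, 233.8]] [[194.6, 254.1]]
1.4 [[196.3, 224.5], [192.6, 255.5]] [[266.8, 231.5], [298.8, 234.7]] [[196.9, 254.7]]
1.5 [[196.3, 224.5], [194.8, 255.8]] [[266.8, 231.5], [299.3, 235.6]] [[199.2, 255.1]]
1.571 [[196.3, 224.5], [196.4, 255.9]] [[266.8, 231.5], [299.4, 236.2]] [[200.7, 255.1]]
```

From above, the lever runs straight along −y, with its tip within about 1 px of the prediction for bolt 3.6 and fold 1.571. The billet is home and the arm is clear. Handing in.

```bash
python3 -c "
from cell import manip
print(manip.sign_off())"
```

```text
the job is handed in; nothing more can be done
None
```

The job is handed in at about 35 s of the 69 s allowed: the billet lies against the fence, the bolt is at its stop and the lever is folded down, all checked in the camera images except the pad force on the billet, which I could not measure; the hand-in call returned no verdict.

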